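# Pack the stripped feed-unit parts and lock the case

## Task

Pack the printer's stripped feed-unit parts into the open grey case so that the lid can shut: the carrier bracket flat on the floor of the case, every bearing block on the bench standing upright on the carrier's foot beside its web, the bridge bracket standing on its legs over the blocks, and the duct elbow lying flat on the bridge. Then shut the lid and lock it: pull the sprung collar up, turn its tongue over the lid's ear and let it back down onto it. Leave the screwdriver and the screw tub where they are.

Things in the scene. Friction and masses are not known exactly. Their poses are not given: they have to be found in the camera images.
- case: open grey steel case, fixed to the bench, 165 (its x) x 109 (its y) x 100 mm high; origin at the centre of its underside, z up. Floor and walls 4 mm thick: inside 157 x 101 mm, floor 4 mm and rim 100 mm above the bench. The lid is hinged along the +y side (hinge axis along x at y = +59, z = 100 mm); the latch post with the collar stands outside the -y wall at x = +36, y = -90 mm.
- lid (a joint): angle of the case's flat lid, rad: 0 shut, 1.57 upright, about 2 as it stands open at the start, leaning away from the case on the +y side. A stiff hinge: it stays at any angle, and 2 to 6 N at the free edge moves it. The lid is 169 mm (along x), 4 mm thick, and reaches 116 mm from the hinge axis. Shut, its top is 104 mm above the bench.
- lid_ear (a point): middle of the steel ear that goes on beyond the lid's free edge, at the case's x = 0: 34 mm wide, to 166 mm from the hinge axis. With the lid shut the ear's top is 93 mm above the bench, with an upturned lip 99 mm high along its outer end; the tongue must lie on the ear inside this lip.
- lid_edge (a point): point on the lid's free edge (outer face, 116 mm from the hinge axis), 50 mm to the case's -x side of the middle, clear of the ear
- collar_lift (a joint): how far the latch collar is pulled up along its post, m: 0 down, 0.018 at most; the spring and weight press it down with 5 N at 0 and 10 N at 0.016. It must be pulled up by more than 12 mm for the tongue to pass over the lip of the shut lid's ear; locked on the ear it reads about 0.006.
- collar_turn (a joint): how far the collar is turned clockwise seen from above, rad: 0 to 0.3 parked at the start, the tongue pointing away from the case (75 degrees from the ear at 0); 1.31 with the tongue lying across the ear, pointing along the case's -x; stop at 1.36. It stays where it is left.
- collar_grip (a point): on the collar's axis at mid height of its round knurled steel head, which is 28 mm across and 29 mm high: 108 mm above the bench and the head spans 93 to 122 mm when down, and rises with the lift
- tongue_tip (a point): end of the collar's flat steel tongue, 48 mm from the collar's axis, 12 mm wide, 7 mm thick, its underside 87 mm above the bench when the collar is down
- carrier: aluminium carrier bracket, an upside-down T: flat foot 152 (x) x 96 (y) x 3 mm with a web standing in the middle, 10 mm thick (x), 50 mm wide (y), top 58 mm high, and a low rib across each end, 2 mm thick, from 65 to 67 mm either side of the middle, top 12 mm high: the blocks stand between web and ribs, the bridge's legs outside the ribs. Origin at the centre of the foot's underside, z up. Half a turn about z leaves it the same.
- bridge: steel bridge bracket (a table on two legs): top plate 150 (x) x 80 (y) x 3 mm, its top 63 mm high, on two legs at the x ends, each 4 mm thick (x) and 70 mm wide; on the middle of the plate stands a grip fin 10 mm thick (x), 20 mm wide (y), top 89 mm high. Origin centrally below at the level of the legs' feet, z up. Half a turn about z leaves it the same.
- elbow: white plastic duct elbow lying flat, an L, 72 x 72 mm overall and 22 mm high, both arms 20 mm wide. Origin at the underside, at the centre of the 72 mm square, z up. The long arm runs along y the whole 72 mm, centred at x = +26 mm; the short arm runs along x from -36 to +16 mm, centred at y = +26 mm. It fits round the bridge's fin.
- block1: black bearing block: body 52 (x) x 44 (y) x 24 mm with an upright lug on the middle, 12 mm thick (x), 24 mm wide (y), top 55 mm high. Origin at the centre of the underside, z up. All blocks are alike; two to four of them are present, the others are absent (None throughout). Two fit side by side along y on each side of the carrier's web.
- block2: black bearing block: body 52 (x) x 44 (y) x 24 mm with an upright lug on the middle, 12 mm thick (x), 24 mm wide (y), top 55 mm high. Origin at the centre of the underside, z up. All blocks are alike; two to four of them are present, the others are absent (None throughout). Two fit side by side along y on each side of the carrier's web.
- block3: black bearing block: body 52 (x) x 44 (y) x 24 mm with an upright lug on the middle, 12 mm thick (x), 24 mm wide (y), top 55 mm high. Origin at the centre of the underside, z up. All blocks are alike; two to four of them are present, the others are absent (None throughout). Two fit side by side along y on each side of the carrier's web.
- block4: black bearing block: body 52 (x) x 44 (y) x 24 mm with an upright lug on the middle, 12 mm thick (x), 24 mm wide (y), top 55 mm high. Origin at the centre of the underside, z up. All blocks are alike; two to four of them are present, the others are absent (None throughout). Two fit side by side along y on each side of the carrier's web.
- screwdriver: screwdriver with amber handle, 190 mm, lying; leave alone
- screw_tub: small white open tub 90 x 70 x 30 mm; leave alone
Not all that is in view belongs to the job. Leave any red look-alike of the carrier alone. What is shaped like the bridge but orange is not meant.

How it is judged:
On the way, in this order (a step that is already met when the one before it is completed fails the run):
1. the carrier bracket lies flat on the case's floor (z of carrier in the frame of case between 0.001 and 0.008 m and horizontal distance between carrier and case below 0.012 m and angle between carrier's own z axis and vertical below 0.06 rad), for 0.2 s.
2. every block present stands upright on the carrier's foot in the case (z of block1 in the frame of case between 0.004 and 0.011 m and horizontal distance between each of block1, block2, block3, block4 and case below 0.065 m and angle between each of block1, block2, block3, block4's own z axis and vertical below 0.06 rad and z of block2 in the frame of case between 0.004 and 0.011 m and z of block3 in the frame of case between 0.004 and 0.011 m and z of block4 in the frame of case between 0.004 and 0.011 m), for 0.2 s.
3. the bridge bracket stands over the blocks in the case (z of bridge in the frame of case between 0.004 and 0.011 m and horizontal distance between bridge and case below 0.015 m and angle between bridge's own z axis and vertical below 0.06 rad), for 0.2 s.
4. the elbow lies flat on the bridge in the case (z of elbow in the frame of case between 0.067 and 0.074 m and horizontal distance between elbow and case below 0.045 m and angle between elbow's own z axis and vertical below 0.06 rad), for 0.2 s.
5. the lid is shut (value of joint lid below 0.04 rad), for 0.2 s.
6. the collar is turned and let down, its tongue on the lid's ear (value of joint collar_turn above 1.13 rad and value of joint collar_lift between 0.003 and 0.0085 m), for 0.2 s.
At the end, for the whole second after the job is handed in: In the case, all upright to 0.06 rad and at rest: carrier on the floor (height to -3/+4 mm), all present blocks on its foot, the bridge's legs on the foot, the elbow flat on the bridge's plate; lid shut to 0.04 rad; collar turned past 1.13 rad and let down onto the ear (lift 3 to 8.5 mm) (all of step 1 and all of step 2 and all of step 3 and all of step 4 and all of step 6 and value of joint lid below 0.04 rad and linear speed of each of block1, block2, block3, block4, carrier, bridge, elbow below 0.03 m/s); the robot touches nothing.
It fails at once if the screwdriver is moved by more than 5 cm (distance of screwdriver from where it was at the start of the episode above 0.05 m).
It fails at once if the screw tub is moved by more than 5 cm (distance of screw_tub from where it was at the start of the episode above 0.05 m).
Of block1, block2, block3, block4 only 2 to 4 are there at a start; the rules pass over those that are not, and their reading is None.
At some moment in a run one of block1, block2, block3, block4, elbow may be knocked a few centimetres aside while the robot is not near it.
It also fails if it takes over 210 s, if anything falls off the work surface, if the arm or the gripper's body presses on something with over 40 N, if the wrist force passes 120 N, or if a joint passes its speed limit or range.

## Robot

A 6-joint arm with a two-finger parallel gripper is mounted at the origin on the work surface. World frame = base frame: x ahead of the robot, y to its left, z up, the work surface at z = 0. Lengths are in m, angles in rad, forces in N, time in s.
With the tool pointing down it reaches from about 0.225 to 0.875 m from the base axis. Payload 3.4 kg.
Tool frame: the origin (TCP) lies on the centre line of the jaws, within the pads' length; the fingertips stand r.tip_reach ahead of it and the grasp point (between the pads) lies 3 mm ahead of it (r.tip_reach is the distance from the TCP to the fingertips, in m); z points along the fingers, y is the line along which they close (so a half turn about z gives the same grasp; the last joint's range is limited). The gripper opens to 85 mm and grips with 20 to 120 N. Pads are 22 mm wide; open, the fingers measure 114 mm over their backs; the gripper's body (76 mm by 85 mm) begins 54 mm behind the grasp point. The pads swing forward as they close: fully open they stand 13 mm farther back than shut.
Start: joints at [-1.353, 0.276, 1.505, -0, 1.361, -0.121], TCP at [0.191, -0.542, 0.253] pointing down, gripper open.
Joint ranges: [-2.89, 2.89], [-0.75, 2.08], [0.22, 2.7], [-1.18, 4.32], [0.11, 2.71], [-2.7, 2.7]. Speed limits (rad/s): [2.57, 2.57, 3.14, 3.14, 3.14, 3.14].

## Interface

Orientations are given as a unit quaternion [x, y, z, w].
In Python, from bench import monitor, imaging, r, models gives the robot as it stands.
- The arm moves only by the tool jog_arm, never from a script. Its argument "moves" is one flat list of numbers, 7 for each row, row after row: the shift along the tool's x, y, z in m, then the turn, a rotation vector about the tool's x, y, z in rad, then the opening, from 0 (shut) to 1 (fully open). A call has 1 to 20 rows; each row shifts and turns the commanded pose from where the row before left it, along the tool's axes as they then stand; what a row does not reach is not made up. A row lasts 1/12 s, in which the tool goes at most 41.7 mm and 7.16 degrees, less where a joint would pass 70% of its speed; a pose out of reach is approached as far as the arm can. A call with a gripper value outside its range is refused whole. The fingers move at their own pace and stop on an object; "newtons" is the grip in N (left out, the last holds). Time passes only in rows, so rows that do not move let the fingers close. It gives the time, the measured TCP pose, the force, the opening and the grip force at its end, in the units of the state.
- monitor.read_state(): the state, without advancing time (a new reading comes with each control period).
- imaging.get_image(name): name is "side" or "top" or "wrist"; returns the picture (420x560x3 uint8, blue, green, red); there is no depth.
- imaging.get_calibration(name): a dict with "mtx" (3x3 intrinsics, pixels), "xyz" and "rotation" of the camera in the world. Camera axes: x right, y up, looking along -z (the intrinsics and any distortion apply to the point x, -y, -z); pixel columns grow to the right and rows downward; lengths in m; the calibration is good to about 2 mm. A picture is of the moment at which its call begins: read the wrist's pose just before it. get_calibration takes no time and is no camera call; for the wrist camera it gives the pose at the moment of the call.
- r.close_job(): hands the job in; it is judged then, once.
Trained networks look in the newest picture that a camera, given by its name, has taken for a name from the list of things; names that differ only in an ending like _2 or _b are one class to them, and where a whole thing is asked for, a point or a joint stands for the part that bears it (a point fixed in the world has none). Each returns a list of dicts, best first, with "confidence" (0 to 1); they miss things now and then, are a little off and sometimes report something else, mostly with a low value. They report only what shows in the picture. A call takes as long as a camera call. They do not tell look-alikes from the thing itself.
- models.silhouettes(name, camera): "pixels" (420x560 bool, what is visible of it) and "box" ([left, top, right, bottom] in pixels, round what is visible of it).
The state is a dict: "t": time; "joint_pos": joint angles; "qd": joint speeds; "tau": joint torques, N m; "tcp_pos": TCP position; "eef_rot": TCP orientation; "force": force on the tool from outside, world axes, zero at the start; "wrist_torque": the same for the moment, N m; "width": finger opening in m; "gripper_force": force on a finger pad.
Only numpy, scipy, OpenCV 4.12 (cv2) and the standard library are available. Lean on these libraries where they do the work, as an engineer would, in place of code of your own. Each camera call takes 0.05 s, during which the arm holds its last target. There are 200 camera calls.

## Working session

There is one attempt and no reset: what is moved stays moved. The work goes in short steps, Python scripts to look and compute and a tool call to move; the robot and the scene stay as the last step left them, time stands still between calls to the robot, and variables do not carry over. Pictures are saved under pics/ and viewed, at most 14 in all, crops included, and the job is handed in when it is done.

Besides the shell and the picture viewer there is one more tool, called after "Emit:" by a JSON object that holds its "method" and its "body", one argument or row to a line. jog_arm: Moves the arm, as the interface text tells. Its arguments: {"type":"object","properties":{"moves":{"type":"array","items":{"type":"number"}},"newtons":{"type":"number"}},"required":["moves"]}

```bash
mkdir -p pics; ls
python3 - <<'E'
from bench import monitor, imaging, r, models
import cv2
s=monitor.read_state(); print(s['t'],s['tcp_pos'],s['eef_rot'],s['width'],r.tip_reach)
for n in ['side','top','wrist']:
    cv2.imwrite(f'pics/{n}0.png',imaging.get_image(n)); c=imaging.get_calibration(n); print(n,c)
E
```

```text
pics
0.0 [ 0.19097687 -0.54182797  0.25242865] [ 9.85683250e-01  1.68605079e-01 -4.57281350e-05 -9.24684366e-04] 0.08524470922024228 0.022
side {'mtx': array([[465.15870178,   0.        , 279.46646189],
       [  0.        , 465.15870178, 213.20225889],
       [  0.        ,   0.        ,   1.        ]]), 'xyz': array([ 0.42649583, -0.90146352,  0.54515191]), 'rotation': array([ 0.51866531, -0.03233797, -0.05995327,  0.85225944])}
top {'mtx': array([[417.24472299,   0.        , 279.06142202],
       [  0.        , 417.24472299, 203.81282583],
       [  0.        ,   0.        ,   1.        ]]), 'xyz': array([ 0.36341454, -0.07870744,  0.96482928]), 'rotation': array([-0.0797207 ,  0.0545339 ,  0.70844033, -0.69913014])}
wrist {'mtx': array([[291.37117911,   0.        , 274.38890847],
       [  0.        , 291.37117911, 208.26177515],
       [  0.        ,   0.        ,   1.        ]]), 'xyz': array([ 0.25460349, -0.51974478,  0.37428202]), 'rotation': array([-0.1072024 ,  0.07749296, -0.57272028,  0.80900801])}
```

View pics/top0.png

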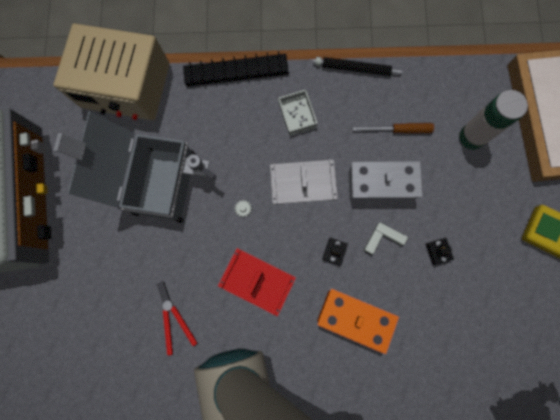

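View pics/side0.png

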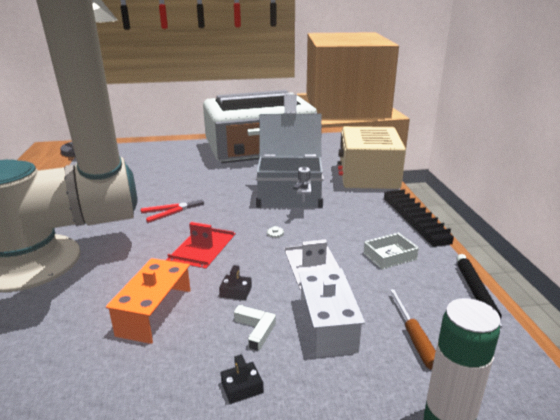

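Candidates: the carrier could be the silver bracket (304,181) or the red look-alike (257,283), and I choose the silver one. The bridge could be the steel bracket (386,179) or the orange one (358,322), and I choose the steel one. The elbow is white, at (385,237). The black blocks are at (335,250) and (440,251). The case is at (155,175) with the collar at (195,162). Next I write a helper that fits poses by silhouette.

```bash
cat > h.py <<'E'
from bench import monitor, imaging, r, models
import numpy as np, cv2
from scipy.optimize import minimize
from scipy.spatial.transform import Rotation as R
# boxes: x0,x1,y0,y1,z0,z1 (mm)
M={'carrier':[(-76,76,-48,48,0,3),(-5,5,-25,25,0,58),(-67,-65,-48,48,0,12),(65,67,-48,48,0,12)],
'bridge':[(-75,75,-40,40,60,63),(-75,-71,-35,35,0,60),(71,75,-35,35,0,60),(-5,5,-10,10,60,89)],
'elbow':[(16,36,-36,36,0,22),(-36,16,16,36,0,22)],
'block1':[(-26,26,-22,22,0,24),(-6,6,-12,12,0,55)],
'case':[(-82.5,82.5,-54.5,54.5,0,4),(-82.5,82.5,-54.5,-50.5,0,100),(-82.5,82.5,50.5,54.5,0,100),(-82.5,-78.5,-54.5,54.5,0,100),(78.5,82.5,-54.5,54.5,0,100)],
'head':[(-14*c,14*c,-14*s,14*s,93,122) for c,s in [(np.cos(a),np.sin(a)) for a in np.linspace(.1,1.47,6)]]}
def proj(P,cal):
    p=R.from_quat(cal['rotation']).inv().apply(np.atleast_2d(P)-cal['xyz'])
    q=np.c_[p[:,0]/-p[:,2],-p[:,1]/-p[:,2]]; K=cal['mtx']
    return np.c_[K[0,0]*q[:,0]+K[0,2],K[1,1]*q[:,1]+K[1,2]]
def ray(u,v,cal,z):
    K=cal['mtx']; d=np.array([(u-K[0,2])/K[0,0],-(v-K[1,2])/K[1,1],-1.])
    d=R.from_quat(cal['rotation']).apply(d); return cal['xyz']+d*(z-cal['xyz'][2])/d[2]
def mask(name,pose,cal,z=0.,S=4):
    m=np.zeros((420*S,560*S),np.uint8); x,y,a=pose
    for b in M[name]:
        P=np.array([[i,j,k] for i in b[:2] for j in b[2:4] for k in b[4:]])/1000.
        P=R.from_euler('z',a).apply(P)+[x,y,z]
        h=cv2.convexHull(((proj(P,cal)+.5)*S*16-8).astype(np.int32)); cv2.fillConvexPoly(m,h,255,shift=4)
    return cv2.resize(m,(560,420),interpolation=cv2.INTER_AREA)/255.
def fit(name,pix,cal,init,z=0.,free=True):
    pix=pix.astype(float)
    def c(p):
        m=mask(name,p,cal,z); return 1-np.minimum(m,pix).sum()/np.maximum(m,pix).sum()
    best=None
    for a0 in ([init[2]] if not free else init[2]+np.arange(8)*np.pi/4):
        p0=np.array([init[0],init[1],a0]); sx=p0+np.array([[0,0,0],[.01,0,0],[0,.01,0],[0,0,.25]])
        o=minimize(c,p0,method='Nelder-Mead',options=dict(initial_simplex=sx,maxfev=90,xatol=1e-4,fatol=1e-4))
        if best is None or o.fun<best.fun: best=o
    return best.x,1-best.fun
def sil(name,cam): return models.silhouettes(name,cam)
def st():
    s=monitor.read_state(); x=R.from_quat(s['eef_rot']).as_matrix()
    print('t %.2f tcp %s yaw %.4f zax %s F %s w %.4f g %.1f'%(s['t'],np.round(s['tcp_pos'],4),np.arctan2(x[1,0],x[0,0]),np.round(x[:,2],3),np.round(s['force'],1),s['width'],s['gripper_force'])); return s
def go(x,y,z,yaw):
    """shift in present tool axes, and turn, to reach tool-down pose"""
    s=st(); Rm=R.from_quat(s['eef_rot']); T=R.from_euler('z',yaw)*R.from_euler('x',np.pi)
    d=Rm.inv().apply(np.array([x,y,z])-s['tcp_pos']); w=(Rm.inv()*T).as_rotvec(); d2=T.inv().apply(np.array([x,y,z])-s['tcp_pos'])
    print('shift now-axes',np.round(d,4),'turn',np.round(w,4),'| shift target-axes',np.round(d2,4))
E
python3 - <<'E'
from h import *
im=imaging.get_image('top'); cal=imaging.get_calibration('top')
for n in ['case','lid','carrier','bridge','elbow','block1','collar_grip','tongue_tip']:
    for d in sil(n,'top'):
        b=d['box']; c=ray((b[0]+b[2])/2,(b[1]+b[3])/2,cal,0.03)
        o=''
        if n in M and d['confidence']>.3: o=fit(n,d['pixels'],cal,[c[0],c[1],0.])
        print(n,round(d['confidence'],2),np.array(b).astype(int),c[:2].round(3),o)
im=imaging.get_image('wrist')
E
```

```text
case 0.65 [ 56 109 214 221] [0.641 0.291] (array([0.6277243 , 0.31293934, 1.69575005]), np.float64(0.5094470463343337))
lid 0.74 [ 54 110 134 208] [0.659 0.391] 
carrier 0.71 [271 159 337 203] [ 0.595 -0.105] (array([ 0.60311283, -0.10281903,  1.63606386]), np.float64(0.9695345334880746))
carrier 0.55 [216 250 295 318] [0.364 0.007] (array([0.37096937, 0.00731842, 1.1062645 ]), np.float64(0.9647642780719693))
bridge 0.86 [320 288 398 352] [ 0.285 -0.217] (array([ 0.28873434, -0.20935363,  1.16683411]), np.float64(0.9777817778721686))
bridge 0.77 [348 157 425 200] [ 0.597 -0.294] (array([ 0.59000431, -0.28559275,  1.56917236]), np.float64(0.9702277761725898))
elbow 0.8 [365 222 407 255] [ 0.46  -0.285] (array([ 0.45253163, -0.28646453,  5.78159012]), np.float64(0.9102595842063631))
block1 0.91 [424 233 456 264] [ 0.436 -0.402] (array([ 0.43429449, -0.40486135,  0.27164899]), np.float64(0.950939589693573))
block1 0.82 [320 238 346 264] [ 0.434 -0.167] (array([ 0.43654217, -0.17149015, -0.33844121]), np.float64(0.9397218046833868))
collar_grip 0.67 [187 153 215 176] [0.64  0.135] 
tongue_tip 0.5 [188 155 213 175] [0.638 0.135] 
tongue_tip 0.42 [363 223 405 254] [ 0.46 -0.28]
```

View pics/wrist0.png

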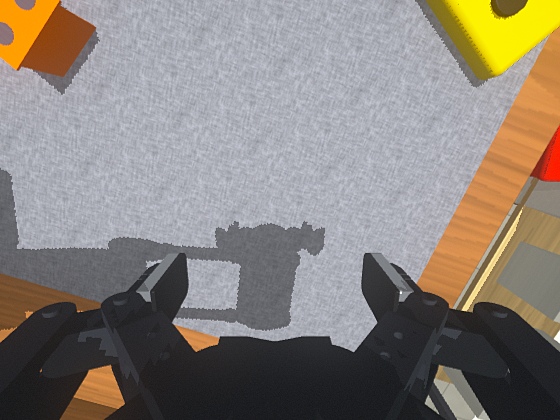

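```bash
cat >> h.py <<'E'
def case_hulls(p):
    x,y,a,th=p; H=[]
    B=lambda b:np.array([[i,j,k] for i in b[:2] for j in b[2:4] for k in b[4:]],float)
    H=[B(b) for b in M['case']]
    def L(b): # x, s, n
        v=B(b); return np.c_[v[:,0],59-np.cos(th)*v[:,1]+np.sin(th)*v[:,2],100+np.sin(th)*v[:,1]+np.cos(th)*v[:,2]]
    H+=[L((-84.5,84.5,0,116,0,4)),L((-17,17,116,166,-10,-7))]
    t=np.linspace(0,6.28,16); c=np.c_[36+14*np.cos(t),-90+14*np.sin(t)]
    H.append(np.r_[np.c_[c,c[:,0]*0+93],np.c_[c,c[:,0]*0+122]])
    return [R.from_euler('z',a).apply(h/1000)+[x,y,0] for h in H]
def case_mask(p,cal):
    m=np.zeros((1680,2240),np.uint8)
    for P in case_hulls(p): cv2.fillConvexPoly(m,cv2.convexHull(((proj(P,cal)+.5)*64-8).astype(np.int32)),255,shift=4)
    return cv2.resize(m,(560,420),interpolation=cv2.INTER_AREA)/255.
def fit_case(obs,p0):
    def c(p):
        e=0
        for pix,cal in obs:
            m=case_mask(p,cal); e+=1-np.minimum(m,pix).sum()/np.maximum(m,pix).sum()
        return e/len(obs)
    sx=np.array(p0)+np.vstack([np.zeros(4),np.diag([.01,.01,.1,.1])])
    o=minimize(c,p0,method='Nelder-Mead',options=dict(initial_simplex=sx,maxfev=250,xatol=1e-4,fatol=1e-4)); return o.x,1-o.fun
E
python3 - <<'E'
from h import *
obs=[]
for cam in ['top','side']:
    im=imaging.get_image(cam); cal=imaging.get_calibration(cam)
    d=sil('case',cam)[0]; print(cam,d['confidence'],d['box']); obs.append((d['pixels'].astype(float),cal))
    p,i=fit_case(obs[-1:],[.63,.29,-.08,2.]); print(p.round(4),i)
    m=case_mask(p,cal); ov=im.copy(); ov[...,2]=np.maximum(ov[...,2],(d['pixels']*200)); ov[...,1]=np.maximum(ov[...,1],(m*200).astype(np.uint8))
    b=np.array(d['box']).astype(int); c=cv2.resize(np.hstack([ov[b[1]-10:b[3]+10,b[0]-10:b[2]+10],im[b[1]-10:b[3]+10,b[0]-10:b[2]+10]]),None,fx=2.2,fy=2.2)
    cv2.imwrite(f'pics/c_{cam}.png',c)
print(fit_case(obs,[.63,.29,-.08,2.]))
a,b=cv2.imread('pics/c_top.png'),cv2.imread('pics/c_side.png')
w=max(a.shape[1],b.shape[1]); f=lambda q:cv2.copyMakeBorder(q,0,0,0,w-q.shape[1],0)
o=np.vstack([f(a),f(b)]); s=min(1,600/o.shape[0],800/o.shape[1]); cv2.imwrite('pics/c1.png',cv2.resize(o,None,fx=s,fy=s))
E
```

```text
top 0.94 [57.0, 110.6, 215.4, 220.0]
[ 0.6031  0.2259 -0.1655  2.0195] 0.9501751949065632
side 0.55 [256.8, 90.5, 323.6, 207.6]
[ 0.6039  0.2276 -0.1632  2.1048] 0.9717722957174812
(array([ 0.60318979,  0.22566891, -0.16776342,  2.04267966]), np.float64(0.9571824890353258))
```

View pics/c1.png

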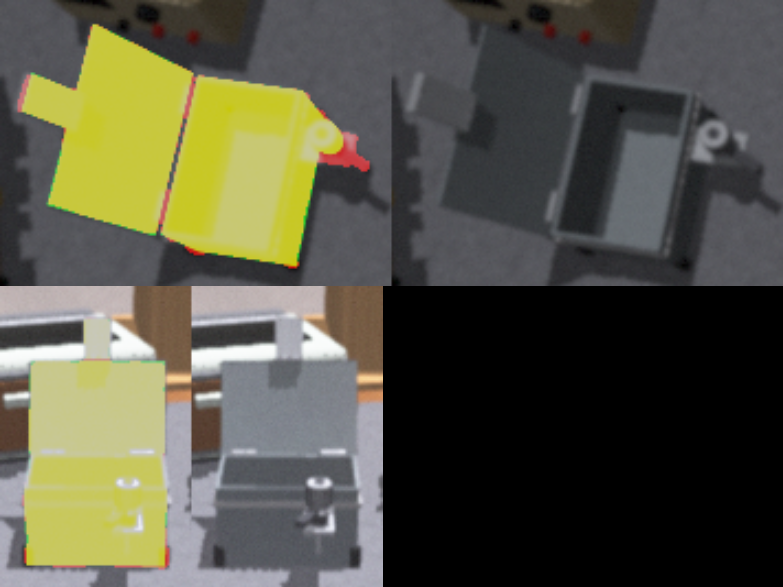

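The overlay shows the case fit lying on the case in both views. The case is at about (0.603, 0.2265), yaw -0.165, and the collar head fits as modelled. Now I'll move over the carrier.

```bash
python3 -c "
from h import *
go(.55,-.104,.25,.065)"
```

```text
t 0.85 tcp [ 0.1911 -0.5423  0.2533] yaw 0.3388 zax [ 0. -0. -1.] F [-0.1  0.3  0.3] w 0.0858 g 0.0
shift now-axes [ 0.4842 -0.2942  0.0033] turn [1.000e-04 0.000e+00 2.738e-01] | shift target-axes [ 0.3866 -0.4141  0.0033]
```

Emit:
{"method": "jog_arm", "body": {
  "moves": [0, 0, 0, 0, 0, 0.0913, 1, 0, 0, 0, 0, 0, 0.0913, 1, 0, 0, 0, 0, 0, 0.0913, 1, 0.0242, -0.0259, 0, 0, 0, 0, 1, 0.0242, -0.0259, 0, 0, 0, 0, 1, 0.0242, -0.0259, 0, 0, 0, 0, 1, 0.0242, -0.0259, 0, 0, 0, 0, 1, 0.0242, -0.0259, 0, 0, 0, 0, 1, 0.0242, -0.0259, 0, 0, 0, 0, 1, 0.0242, -0.0259, 0, 0, 0, 0, 1, 0.0242, -0.0259, 0, 0, 0, 0, 1, 0.0242, -0.0259, 0, 0, 0, 0, 1, 0.0242, -0.0259, 0, 0, 0, 0, 1, 0.0242, -0.0259, 0, 0, 0, 0, 1, 0.0242, -0.0259, 0, 0, 0, 0, 1, 0.0242, -0.0259, 0, 0, 0, 0, 1, 0.0242, -0.0259, 0, 0, 0, 0, 1, 0.0242, -0.0259, 0, 0, 0, 0, 1, 0.0242, -0.0259, 0, 0, 0, 0, 1]
}}

```text
t: 2.43
tcp_pos: [0.5515, -0.1021, 0.2535]
eef_rot: [0.999, 0.033, 0.0, 0.0]
force: [1.1, -1.9, 0.6]
width: 0.0858
gripper_force: 0.0
```

```bash
cat >> h.py <<'E'
def look(name,init,near=.06,z=0.,cam='wrist',save=None):
    im=imaging.get_image(cam); cal=imaging.get_calibration(cam)
    if save: cv2.imwrite('pics/'+save,im)
    out=[]
    for d in models.silhouettes(name,cam):
        if d['confidence']<.2: continue
        b=d['box']; c=ray((b[0]+b[2])/2,(b[1]+b[3])/2,cal,z+.01)
        if np.hypot(*(c[:2]-init[:2]))>near: print('far',c[:2].round(3),round(d['confidence'],2)); continue
        p,i=fit(name,d['pixels'],cal,init,z,free=False); print(name,cam,p.round(4),'iou %.3f conf %.2f'%(i,d['confidence']),np.array(b).round()); out.append(p)
    return out
E
python3 -c "
from h import *
st(); look('carrier',[.603,-.103,1.636],save='w1.png')
p=look('bridge',[.59,-.286,1.569],.1)
for n in ['block1','elbow']:
  imaging.get_image('top'); print([(d['confidence'],d['box']) for d in sil(n,'top')])
"
```

```text
t 2.43 tcp [ 0.5515 -0.1021  0.2535] yaw 0.0651 zax [ 0. -0. -1.] F [ 1.1 -1.9  0.6] w 0.0858 g 0.0
carrier wrist [ 0.6093 -0.0951  1.6281] iou 0.989 conf 0.73 [215. 102. 342. 185.]
far [ 0.387 -0.002] 0.56
far [0.603 0.196] 0.38
far [0.616 0.183] 0.63
bridge wrist [ 0.5882 -0.2875  1.5582] iou 0.986 conf 0.60 [357. 128. 530. 210.]
[(0.85, [424.0, 234.8, 454.9, 264.7]), (0.16, [188.3, 152.0, 217.0, 179.2])]
[(0.58, [363.5, 223.6, 409.7, 253.9])]
```

View pics/w1.png

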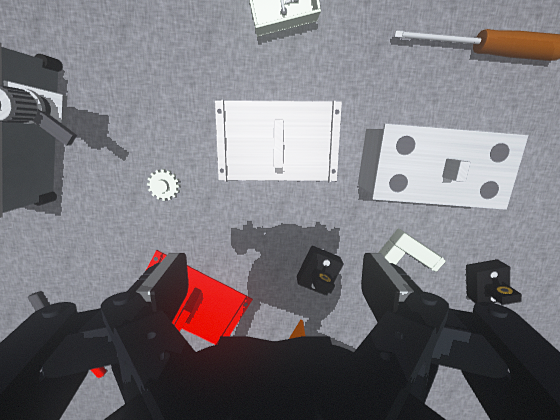

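The wrist view shows the silver carrier at (278,140) with ribs and web. The red look-alike is at (205,305), the bridge at (445,165) and the elbow at (415,248). The arm was still settling, so I'll re-measure.

```bash
sed -i "s/    im=imaging.get_image(cam); cal=imaging.get_calibration(cam)\n    if save/X/" h.py
python3 - <<'E'
s=open('h.py').read()
s=s.replace("    im=imaging.get_image(cam); cal=imaging.get_calibration(cam)\n    if save","    cal=imaging.get_calibration(cam); im=imaging.get_image(cam)\n    if save")
open('h.py','w').write(s)
from h import *
p=look('carrier',[.603,-.103,1.636]); look('bridge',[.59,-.286,1.569],.1)
c=imaging.get_calibration('wrist'); imaging.get_image('wrist'); d=sil('case','wrist')[0]; print(d['confidence'],d['box'])
print('tub',[(x['confidence'],x['box']) for x in sil('screw_tub','wrist')])
x,y,a=p[0]; go(x,y,.053,a-np.pi/2)
E
```

```text
far [ 0.379 -0.005] 0.84
carrier wrist [ 0.6035 -0.102   1.6263] iou 0.973 conf 0.70 [212. 101. 341. 180.]
bridge wrist [ 0.5907 -0.2846  1.5584] iou 0.981 conf 0.85 [354. 123. 527. 206.]
far [ 0.339 -0.152] 0.47
0.67 [3.5, 48.1, 72.8, 209.8]
tub [(0.92, [245.5, 1.3, 318.7, 37.2])]
t 3.18 tcp [ 0.5504 -0.1041  0.2534] yaw 0.0642 zax [ 0. -0. -1.] F [ 0.6 -0.2 -0.3] w 0.0857 g 0.0
shift now-axes [0.0531 0.0013 0.2004] turn [ 0.0002 -0.0001  0.0086] | shift target-axes [0.0531 0.0009 0.2004]
```

Emit:
{"method": "jog_arm", "body": {
  "moves": [0.0177, 0.001, 0.02, 0, 0, 0.0086, 1, 0.0177, 0, 0.02, 0, 0, 0, 1, 0.0177, 0, 0.02, 0, 0, 0, 1, 0, 0, 0.03, 0, 0, 0, 1, 0, 0, 0.03, 0, 0, 0, 1, 0, 0, 0.03, 0, 0, 0, 1, 0, 0, 0.025, 0, 0, 0, 1, 0, 0, 0.015, 0, 0, 0, 1, 0, 0, 0.01, 0, 0, 0, 1, 0, 0, 0, 0, 0, 0, 1, 0, 0, 0, 0, 0, 0, 0, 0, 0, 0, 0, 0, 0, 0, 0, 0, 0, 0, 0, 0, 0, 0, 0, 0, 0, 0, 0, 0, 0, 0, 0, 0, 0, 0, 0, 0, 0, 0, 0, 0, 0, 0, 0, 0, 0, 0, 0, 0, 0, 0, 0, 0, 0, 0, 0, 0],
  "newtons": 60
}}

```text
t: 4.68
tcp_pos: [0.6041, -0.1018, 0.0541]
eef_rot: [1.0, 0.028, 0.001, 0.0]
force: [0.2, -0.5, 5.3]
width: 0.009
gripper_force: 60.3
```

```bash
python3 -c "
from h import *
st()"
```

```text
t 4.68 tcp [ 0.6041 -0.1018  0.0541] yaw 0.0564 zax [ 0.001 -0.001 -1.   ] F [ 0.2 -0.5  5.3] w 0.0090 g 60.3
```

Emit:
{"method": "jog_arm", "body": {
  "moves": [0, 0, -0.02, 0, 0, 0, 0, 0, 0, -0.03, 0, 0, 0, 0, 0, 0, -0.03, 0, 0, 0, 0, 0, 0, -0.03, 0, 0, 0, 0, 0, 0, -0.03, 0, 0, 0, 0, 0, 0, -0.03, 0, 0, 0, 0, 0, 0, -0.03, 0, 0, -0.1125, 0, 0, 0, 0, 0, 0, -0.1125, 0, 0, 0, 0, 0, 0, -0.1125, 0, 0, 0, 0, 0, 0, -0.1125, 0, 0, 0, 0, 0, 0, -0.1125, 0, 0, 0, 0, 0, 0, -0.1125, 0, 0, 0, 0, 0, 0, -0.1125, 0, 0, 0, 0, 0, 0, -0.1125, 0, 0, 0, 0, 0, 0, -0.1125, 0, 0, 0, 0, 0, 0, -0.1125, 0, 0, 0, 0, 0, 0, -0.1125, 0, 0, 0, 0, 0, 0, -0.1125, 0, 0, 0, 0, 0, 0, 0, 0]
}}

```text
t: 6.27
tcp_pos: [0.603, -0.1013, 0.252]
eef_rot: [0.762, 0.647, -0.001, -0.001]
force: [-0.4, 0.6, -3.3]
width: 0.0092
gripper_force: 59.1
```

```bash
python3 -c "
from h import *
look('carrier',[.604,-.102,-.165],z=.197); go(.603,.2265,.25,1.4055)"
```

```text
carrier wrist [ 0.6036 -0.1017 -0.158 ] iou 0.800 conf 0.84 [146. 159. 406. 331.]
far [ 0.504 -0.014] 0.78
t 6.37 tcp [ 0.6032 -0.1014  0.2524] yaw 1.4034 zax [-0.002  0.    -1.   ] F [-0.1  1.  -3.6] w 0.0090 g 59.1
shift now-axes [ 0.3233 -0.0548  0.0025] turn [-0.0019 -0.0002 -0.0021] | shift target-axes [ 0.3234 -0.0542  0.0024]
```

Emit:
{"method": "jog_arm", "body": {
  "moves": [0.027, -0.0045, 0, 0, 0, 0, 0, 0.027, -0.0045, 0, 0, 0, 0, 0, 0.027, -0.0045, 0, 0, 0, 0, 0, 0.027, -0.0045, 0, 0, 0, 0, 0, 0.027, -0.0045, 0, 0, 0, 0, 0, 0, 0, 0, 0, 0, 0, 0, 0, 0, 0, 0, 0, 0, 0, 0, 0, 0, 0, 0, 0, 0]
}}

```text
t: 7.03
tcp_pos: [0.6035, 0.035, 0.253]
eef_rot: [0.763, 0.646, -0.0, 0.0]
force: [-0.4, 0.2, -3.2]
width: 0.0091
gripper_force: 59.1
```

Run:
```python
from h import *
cal=imaging.get_calibration('wrist'); im=imaging.get_image('wrist'); d=sil('case','wrist')[0]; print(d['confidence'],d['box'])
pix=d['pixels'].astype(float); p,i=fit_case([(pix,cal)],[.603,.2265,-.165,2.03]); print(p.round(4),i)
m=case_mask(p,cal); ov=im.copy(); ov[...,1]=np.maximum(ov[...,1],(m*160).astype(np.uint8)); ov[...,2]=np.maximum(ov[...,2],(pix*160).astype(np.uint8)); cv2.imwrite('pics/w2.png',ov)
go(.603,.2265,.25,1.4055)
```

```text
0.72 [133.2, 4.7, 339.3, 142.4]
[ 0.6044  0.2265 -0.1868  2.1221] 0.923236247844024
t 7.13 tcp [0.6036 0.0343 0.2531] yaw 1.4046 zax [-0.    -0.001 -1.   ] F [-0.3 -0.6 -3.3] w 0.0092 g 59.1
shift now-axes [ 0.1894 -0.0324  0.0029] turn [-0.0003  0.0007 -0.0009] | shift target-axes [ 0.1894 -0.0322  0.0031]
```

View pics/w2.png

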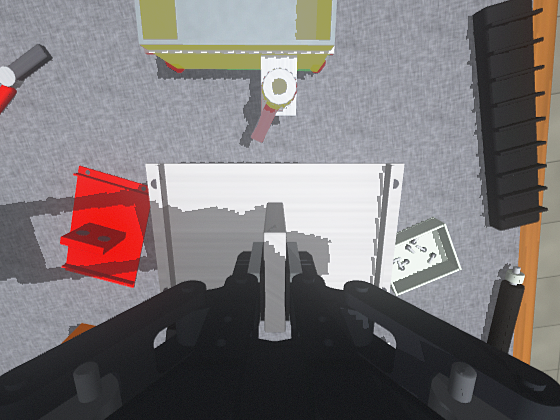

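The wrist view has the case rim at row ~49, parallel to the carrier edge (row 163) within 1°. That confirms the position to about 1 mm. Moving over the case.

Emit:
{"method": "jog_arm", "body": {
  "moves": [0.027, -0.0046, 0, 0, 0, 0.005, 0, 0.027, -0.0046, 0, 0, 0, 0, 0, 0.027, -0.0046, 0, 0, 0, 0, 0, 0.027, -0.0046, 0, 0, 0, 0, 0, 0.027, -0.0046, 0, 0, 0, 0, 0, 0.027, -0.0046, 0, 0, 0, 0, 0, 0.027, -0.0046, 0, 0, 0, 0, 0, 0, 0, 0.03, 0, 0, 0, 0, 0, 0, 0.03, 0, 0, 0, 0, 0, 0, 0.02, 0, 0, 0, 0, 0, 0, 0, 0, 0, 0, 0, 0, 0, 0, 0, 0, 0, 0, 0, 0, 0, 0, 0, 0, 0]
}}

```text
t: 8.22
tcp_pos: [0.605, 0.2265, 0.1747]
eef_rot: [0.765, 0.644, 0.001, 0.001]
force: [-0.5, -0.8, -2.5]
width: 0.0088
gripper_force: 59.1
```

Run:
```python
from h import *
im=imaging.get_image('wrist'); a=imaging.get_image('top')[100:230,50:220]; b=imaging.get_image('side')[80:220,240:340]
o=np.zeros((600,800,3),np.uint8); o[:420,:560]=im; 
b=cv2.resize(b,None,fx=2.2,fy=2.2); o[:b.shape[0],562:562+b.shape[1]]=b[:,:238]
a=cv2.resize(a,None,fx=1.4,fy=1.4);o[420-0:420+180,:238]=a[:180]; 
cv2.imwrite('pics/w3.png',o); go(.603,.2265,.0581,1.399)
```

```text
t 8.37 tcp [0.605  0.2269 0.1754] yaw 1.4005 zax [ 0.004  0.001 -1.   ] F [ 0.7 -1.3 -3. ] w 0.0089 g 59.1
shift now-axes [-0.0009 -0.0023  0.1173] turn [ 0.0036 -0.0015  0.0015] | shift target-axes [-0.0007 -0.0019  0.1173]
```

View pics/w3.png

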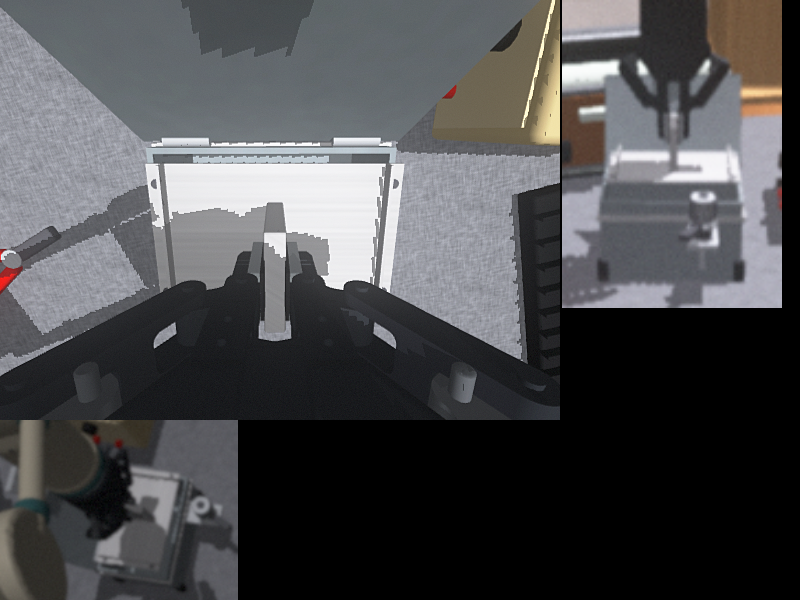

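The carrier edge (146–404, row 163) sits square inside the rim (147–397, row 147), about 2 mm off along tool y. I'll correct that and lower.

Emit:
{"method": "jog_arm", "body": {
  "moves": [-0.0007, -0.002, 0.01, 0, 0, 0, 0, 0, 0, 0.02, 0, 0, 0, 0, 0, 0, 0.02, 0, 0, 0, 0, 0, 0, 0.02, 0, 0, 0, 0, 0, 0, 0.015, 0, 0, 0, 0, 0, 0, 0.012, 0, 0, 0, 0, 0, 0, 0.008, 0, 0, 0, 0, 0, 0, 0.005, 0, 0, 0, 0, 0, 0, 0.004, 0, 0, 0, 0, 0, 0, 0.002, 0, 0, 0, 0, 0, 0, 0, 0, 0, 0, 0, 0, 0, 0, 0, 0, 0, 0]
}}

```text
t: 9.37
tcp_pos: [0.602, 0.2268, 0.0582]
eef_rot: [0.764, 0.645, 0.001, 0.0]
force: [-0.7, -0.5, -0.8]
width: 0.0085
gripper_force: 59.5
```

```bash
python3 -c "
from h import *
st()"
```

```text
t 9.37 tcp [0.602  0.2268 0.0582] yaw 1.4013 zax [ 0.002  0.    -1.   ] F [-0.7 -0.5 -0.8] w 0.0085 g 59.5
```

Emit:
{"method": "jog_arm", "body": {
  "moves": [0, 0, 0, 0, 0, 0, 0.5, 0, 0, 0, 0, 0, 0, 0.5, 0, 0, 0, 0, 0, 0, 0.5, 0, 0, -0.02, 0, 0, 0, 0.5, 0, 0, -0.03, 0, 0, 0, 0.5, 0, 0, -0.04, 0, 0, 0, 0.5, 0, 0, -0.04, 0, 0, 0, 0.6, -0.03, 0, -0.04, 0, 0, 0, 1, -0.03, 0, -0.02, 0, 0, 0, 1, -0.03, 0, -0.02, 0, 0, 0, 1, 0, 0, 0, 0, 0, 0, 1, 0, 0, 0, 0, 0, 0, 1, 0, 0, 0, 0, 0, 0, 1]
}}

```text
t: 10.45
tcp_pos: [0.587, 0.1432, 0.2604]
eef_rot: [0.765, 0.644, 0.0, -0.0]
force: [-0.2, 0.2, 0.1]
width: 0.0855
gripper_force: 0.0
```

Run:
```python
from h import *
look('carrier',[.603,.2265,-.17],z=.004,save='w4.png')
look('block1',[.4365,-.1715,-.338],cam='top'); go(.38,-.155,.25,-.338+np.pi/2)
imaging.get_image('top'); print([(d['confidence'],d['box']) for d in sil('block1','top')])
```

```text
far [0.382 0.056] 0.96
carrier wrist [ 0.603   0.2267 -0.1713] iou 0.985 conf 0.70 [207.  72. 339. 158.]
far [ 0.441 -0.41 ] 0.91
block1 top [ 0.4364 -0.1699 -0.3379] iou 0.924 conf 0.87 [322. 240. 346. 264.]
far [0.639 0.138] 0.63
t 10.65 tcp [0.5868 0.1438 0.2592] yaw 1.4025 zax [-0.002 -0.    -1.   ] F [ 0.2 -0.6  0.8] w 0.0853 g 0.0
shift now-axes [-0.3292 -0.1538  0.0097] turn [-0.0023  0.0007  0.1697] | shift target-axes [-0.3505 -0.096   0.0092]
[(0.61, [427.7, 233.5, 453.8, 264.2]), (0.57, [322.8, 236.4, 346.8, 264.1])]
```

View pics/w4.png

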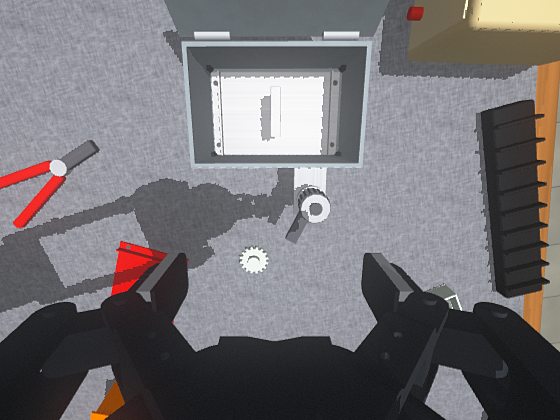

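The carrier lies in the case at (277,115), with the web and both ribs visible. The fit puts it within 1 mm. Next is block A at (335,250) in the top view.

Emit:
{"method": "jog_arm", "body": {
  "moves": [0, 0, 0, 0, 0, 0.085, 1, 0, 0, 0, 0, 0, 0.085, 1, -0.0343, -0.0031, 0.003, 0, 0, 0, 1, -0.0343, -0.0031, 0.003, 0, 0, 0, 1, -0.0343, -0.0031, 0.003, 0, 0, 0, 1, -0.0343, -0.0031, 0.003, 0, 0, 0, 1, -0.0343, -0.0031, 0.003, 0, 0, 0, 1, -0.0343, -0.0031, 0.003, 0, 0, 0, 1, -0.0343, -0.0031, 0.003, 0, 0, 0, 1, -0.0343, -0.0031, 0.003, 0, 0, 0, 1, -0.0343, -0.0031, 0.003, 0, 0, 0, 1, -0.0343, -0.0031, 0.003, 0, 0, 0, 1, -0.0343, -0.0031, 0.003, 0, 0, 0, 1, -0.0343, -0.0031, 0.003, 0, 0, 0, 1, 0, 0, 0, 0, 0, 0, 1, 0, 0, 0, 0, 0, 0, 1, 0, 0, 0, 0, 0, 0, 1]
}}

```text
t: 12.17
tcp_pos: [0.4152, -0.2323, 0.2244]
eef_rot: [0.817, 0.577, 0.0, -0.0]
force: [-0.5, 0.1, -0.5]
width: 0.0856
gripper_force: 0.0
```

Run:
```python
from h import *
p=look('block1',[.4365,-.171,-.338]); p2=look('block1',[.4365,-.171,-.338+np.pi/2])
x,y,a=p[0]; go(x,y,.050,a+np.pi/2)
```

```text
block1 wrist [ 0.4375 -0.1701 -0.3418] iou 0.974 conf 0.62 [249. 111. 299. 152.]
far [ 0.438 -0.409] 0.62
far [ 0.435 -0.407] 0.97
block1 wrist [ 0.4379 -0.17    1.4613] iou 0.746 conf 0.96 [248. 113. 300. 151.]
t 12.37 tcp [ 0.4156 -0.2317  0.2247] yaw 1.2335 zax [ 0.  0. -1.] F [-0.6  1.3  0.4] w 0.0856 g 0.0
shift now-axes [0.0652 0.0002 0.1747] turn [ 0.0002 -0.0002  0.0045] | shift target-axes [ 0.0653 -0.      0.1747]
```

Emit:
{"method": "jog_arm", "body": {
  "moves": [0.022, 0, 0.02, 0, 0, 0.0045, 1, 0.022, 0, 0.02, 0, 0, 0, 1, 0.0212, 0, 0.02, 0, 0, 0, 1, 0, 0, 0.03, 0, 0, 0, 0.6, 0, 0, 0.03, 0, 0, 0, 0.6, 0, 0, 0.025, 0, 0, 0, 0.6, 0, 0, 0.015, 0, 0, 0, 0.6, 0, 0, 0.01, 0, 0, 0, 0.6, 0, 0, 0.0047, 0, 0, 0, 0.6, 0, 0, 0, 0, 0, 0, 0.6, 0, 0, 0, 0, 0, 0, 0, 0, 0, 0, 0, 0, 0, 0, 0, 0, 0, 0, 0, 0, 0, 0, 0, 0, 0, 0, 0, 0, 0, 0, 0, 0, 0, 0, 0, 0, 0, 0, 0, 0, 0, 0, 0],
  "newtons": 50
}}

```text
invalid input
```

Run:
```python
from h import *
c,s=np.cos(-.1713),np.sin(-.1713)
for X in (-.035,.035): print(X,.603+c*X,.2267+s*X)
go(.603-c*.035,.2267-s*.035,.25,-.1713+np.pi/2)
```

```text
-0.035 0.5685122601015451 0.2326662213080409
0.035 0.6374877398984549 0.22073377869195912
t 12.37 tcp [ 0.4156 -0.2317  0.2247] yaw 1.2335 zax [ 0.  0. -1.] F [-0.6  1.3  0.4] w 0.0856 g 0.0
shift now-axes [ 0.4887 -0.0094 -0.0252] turn [ 0.0002 -0.0002 -0.166 ] | shift target-axes [ 0.4836  0.0715 -0.0253]
```

Emit:
{"method": "jog_arm", "body": {
  "moves": [0.022, 0, 0.02, 0, 0, 0.0045, 1, 0.022, 0, 0.02, 0, 0, 0, 1, 0.0212, 0, 0.02, 0, 0, 0, 1, 0, 0, 0.03, 0, 0, 0, 0.6, 0, 0, 0.03, 0, 0, 0, 0.6, 0, 0, 0.025, 0, 0, 0, 0.6, 0, 0, 0.015, 0, 0, 0, 0.6, 0, 0, 0.01, 0, 0, 0, 0.6, 0, 0, 0.0047, 0, 0, 0, 0.6, 0, 0, 0, 0, 0, 0, 0.6, 0, 0, 0, 0, 0, 0, 0, 0, 0, 0, 0, 0, 0, 0, 0, 0, 0, 0, 0, 0, 0, 0, 0, 0, 0, 0, 0, 0, 0, 0, 0, 0, 0, 0, 0],
  "newtons": 50
}}

```text
t: 13.62
tcp_pos: [0.4377, -0.1718, 0.0509]
eef_rot: [0.818, 0.576, 0.001, 0.001]
force: [0.5, 0.7, 4.3]
width: 0.0114
gripper_force: 49.5
```

Run:
```python
from h import *
c,s=np.cos(-.1713),np.sin(-.1713)
go(.603-c*.035,.2267-s*.035,.25,-.1713+np.pi/2)
```

```text
t 13.62 tcp [ 0.4377 -0.1718  0.0509] yaw 1.2266 zax [ 0.002 -0.001 -1.   ] F [0.5 0.7 4.3] w 0.0114 g 49.5
shift now-axes [ 0.4248 -0.0129 -0.1993] turn [ 0.0023  0.0005 -0.1729] | shift target-axes [ 0.4208  0.06   -0.1991]
```

Emit:
{"method": "jog_arm", "body": {
  "moves": [0, 0, -0.02, 0, 0, 0, 0, 0, 0, -0.03, 0, 0, 0, 0, 0, 0, -0.03, 0, 0, 0, 0, 0, 0, -0.03, 0, 0, 0, 0, 0, 0, -0.03, 0, 0, 0, 0, 0, 0, -0.03, 0, 0, -0.0865, 0, 0, 0, -0.029, 0, 0, -0.0865, 0, 0.0351, 0.005, 0, 0, 0, 0, 0, 0.0351, 0.005, 0, 0, 0, 0, 0, 0.0351, 0.005, 0, 0, 0, 0, 0, 0.0351, 0.005, 0, 0, 0, 0, 0, 0.0351, 0.005, 0, 0, 0, 0, 0, 0.0351, 0.005, 0, 0, 0, 0, 0, 0.0351, 0.005, 0, 0, 0, 0, 0, 0.0351, 0.005, 0, 0, 0, 0, 0, 0.0351, 0.005, 0, 0, 0, 0, 0, 0.0351, 0.005, 0, 0, 0, 0, 0, 0.0351, 0.005, 0, 0, 0, 0, 0, 0.0347, 0.005, 0, 0, 0, 0, 0, 0, 0, 0, 0, 0, 0, 0]
}}

```text
t: 15.28
tcp_pos: [0.5691, 0.239, 0.2481]
eef_rot: [0.764, 0.646, 0.002, -0.001]
force: [0.4, -1.1, -1.2]
width: 0.0114
gripper_force: 48.9
```

Emit:
{"method": "jog_arm", "body": {
  "moves": [0, 0, 0.02, 0, 0, 0, 0, 0, 0, 0.02, 0, 0, 0, 0, 0, 0, 0, 0, 0, 0, 0, 0, 0, 0, 0, 0, 0, 0]
}}

```text
t: 15.62
tcp_pos: [0.5666, 0.2324, 0.2078]
eef_rot: [0.765, 0.644, -0.002, -0.001]
force: [0.1, -1.0, -0.3]
width: 0.0114
gripper_force: 48.9
```

Run:
```python
from h import *
c,s=np.cos(-.1713),np.sin(-.1713)
go(.603-c*.035,.2267-s*.035,.058,-.1713+np.pi/2)
```

```text
t 15.62 tcp [0.5666 0.2324 0.2078] yaw 1.3997 zax [-0.003 -0.001 -1.   ] F [ 0.1 -1.  -0.3] w 0.0114 g 48.9
shift now-axes [0.0008 0.0023 0.1498] turn [-0.003   0.0017  0.0002] | shift target-axes [0.0006 0.0018 0.1498]
```

Emit:
{"method": "jog_arm", "body": {
  "moves": [0.0005, 0.0012, 0.02, 0, 0, 0, 0, 0, 0, 0.03, 0, 0, 0, 0, 0, 0, 0.03, 0, 0, 0, 0, 0, 0, 0.025, 0, 0, 0, 0, 0, 0, 0.02, 0, 0, 0, 0, 0, 0, 0.012, 0, 0, 0, 0, 0, 0, 0.006, 0, 0, 0, 0, 0, 0, 0.004, 0, 0, 0, 0, 0, 0, 0.003, 0, 0, 0, 0, 0, 0, 0, 0, 0, 0, 0, 0, 0, 0, 0, 0, 0, 0]
}}

```text
t: 16.53
tcp_pos: [0.5713, 0.2335, 0.0605]
eef_rot: [0.765, 0.644, 0.002, 0.001]
force: [3.9, -1.0, 0.1]
width: 0.0112
gripper_force: 50.3
```

```bash
python3 -c "
from h import *
st()"
```

```text
t 16.53 tcp [0.5713 0.2335 0.0605] yaw 1.3998 zax [ 0.005  0.001 -1.   ] F [ 3.9 -1.   0.1] w 0.0112 g 50.3
```

Emit:
{"method": "jog_arm", "body": {
  "moves": [0, 0, 0, 0, 0, 0, 0, 0, 0, 0, 0, 0, 0, 0, 0, 0, 0.002, 0, 0, 0, 0, 0, 0, 0, 0, 0, 0, 0]
}}

```text
t: 16.87
tcp_pos: [0.5719, 0.2336, 0.0594]
eef_rot: [0.765, 0.644, 0.003, 0.002]
force: [6.4, -1.4, 5.8]
width: 0.0109
gripper_force: 52.4
```

Emit:
{"method": "jog_arm", "body": {
  "moves": [0, 0, 0, 0, 0, 0, 0.3, 0, 0, 0, 0, 0, 0, 0.3, 0, 0, 0, 0, 0, 0, 0.3, 0, 0, -0.02, 0, 0, 0, 0.3, 0, 0, -0.03, 0, 0, 0, 0.4, 0, 0, -0.04, 0, 0, 0, 0.5, 0, 0, -0.04, 0, 0, 0, 0.6, -0.03, 0, -0.04, 0, 0, 0, 1, -0.03, 0, -0.02, 0, 0, 0, 1, -0.03, 0, -0.02, 0, 0, 0, 1, 0, 0, 0, 0, 0, 0, 1, 0, 0, 0, 0, 0, 0, 1, 0, 0, 0, 0, 0, 0, 1]
}}

```text
t: 17.95
tcp_pos: [0.5535, 0.15, 0.26]
eef_rot: [0.765, 0.644, -0.0, -0.001]
force: [-0.5, 1.0, 0.0]
width: 0.0851
gripper_force: 0.0
```

Run:
```python
from h import *
p=look('carrier',[.603,.2265,-.17],z=.004)
look('block1',[.569,.233,-.17],z=.007,save='w5.png')
im=cv2.imread('pics/w5.png'); cv2.imwrite('pics/w5c.png',cv2.resize(im[20:200,150:400],None,fx=3,fy=3))
s=st(); look('block1',[.434,-.405,.272],cam='top')
```

```text
far [0.39  0.018] 0.75
far [0.637 0.092] 0.44
t 18.15 tcp [0.5538 0.1505 0.2589] yaw 1.4011 zax [-0.003 -0.    -1.   ] F [ 0.4  1.1 -0.2] w 0.0857 g 0.0
block1 top [ 0.4343 -0.405   0.2766] iou 0.945 conf 0.92 [428. 233. 456. 264.]
far [0.571 0.234] 0.54
```

View pics/w5c.png

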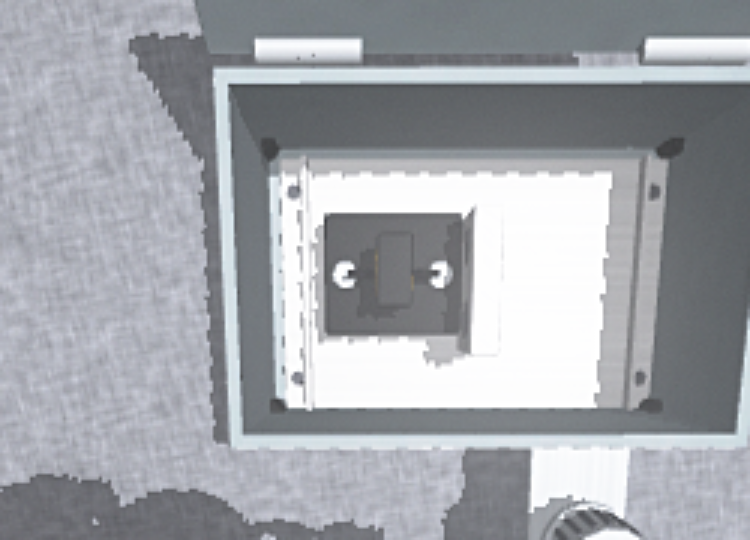

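The crop shows block A upright on the foot at (393,275), between the rib (310) and the web (485). Now block B.

Run:
```python
from h import *
go(.452,-.469,.225,1.847)
```

```text
t 18.25 tcp [0.5541 0.1503 0.2592] yaw 1.4009 zax [-0.002 -0.    -1.   ] F [-0.1 -0.1  0.3] w 0.0855 g 0.0
shift now-axes [-0.6276  0.0041  0.0345] turn [-2.000e-03  1.000e-04 -4.461e-01] | shift target-axes [-0.568  -0.2671  0.0342]
```

Emit:
{"method": "jog_arm", "body": {
  "moves": [-0.0392, 0, 0.002, 0, 0, 0, 1, -0.0392, 0, 0.002, 0, 0, 0, 1, -0.0392, 0, 0.002, 0, 0, 0, 1, -0.0392, 0, 0.002, 0, 0, 0, 1, -0.0392, 0, 0.002, 0, 0, 0, 1, -0.0392, 0, 0.002, 0, 0, 0, 1, -0.0392, 0, 0.002, 0, 0, 0, 1, -0.0392, 0, 0.002, 0, 0, 0, 1, -0.0392, 0, 0.002, 0, 0, 0, 1, -0.0392, 0, 0.002, 0, 0, 0, 1, -0.0392, 0, 0.002, 0, 0, 0, 1, -0.0392, 0, 0.002, 0, 0, 0, 1, -0.0392, 0, 0.002, 0, 0, 0, 1, -0.0392, 0, 0.002, 0, 0, 0, 1, -0.0392, 0.002, 0.003, 0, 0, 0, 1, -0.0392, 0.002, 0.003, 0, 0, 0, 1, 0, 0, 0, 0, 0, -0.1115, 1, 0, 0, 0, 0, 0, -0.1115, 1, 0, 0, 0, 0, 0, -0.1115, 1, 0, 0, 0, 0, 0, -0.1115, 1]
}}

```text
t: 19.92
tcp_pos: [0.4518, -0.4693, 0.2252]
eef_rot: [0.601, 0.799, 0.0, -0.001]
force: [0.7, -0.1, 0.2]
width: 0.0854
gripper_force: 0.0
```

Emit:
{"method": "jog_arm", "body": {
  "moves": [0, 0, 0, 0, 0, 0, 1, 0, 0, 0, 0, 0, 0, 1, 0, 0, 0, 0, 0, 0, 1]
}}

```text
t: 20.17
tcp_pos: [0.4519, -0.4689, 0.2259]
eef_rot: [0.604, 0.797, 0.0, -0.0]
force: [-0.4, -0.1, -0.2]
width: 0.0855
gripper_force: 0.0
```

Run:
```python
from h import *
p=look('block1',[.4343,-.405,.2766])
if p: x,y,a=p[0]; go(x,y,.050,a+np.pi/2)
```

```text
block1 wrist [ 0.4352 -0.4039  0.2545] iou 0.971 conf 0.69 [251. 106. 302. 149.]
t 20.27 tcp [ 0.4518 -0.469   0.2262] yaw 1.8447 zax [-0.  0. -1.] F [0.1 0.1 0. ] w 0.0852 g 0.0
shift now-axes [0.0672 0.0016 0.1762] turn [-0.0001 -0.0001  0.0194] | shift target-axes [0.0672 0.0003 0.1762]
```

Emit:
{"method": "jog_arm", "body": {
  "moves": [0.0224, 0.0005, 0.02, 0, 0, 0.015, 1, 0.0224, 0, 0.02, 0, 0, 0, 1, 0.0224, 0, 0.02, 0, 0, 0, 1, 0, 0, 0.03, 0, 0, 0, 0.6, 0, 0, 0.03, 0, 0, 0, 0.6, 0, 0, 0.025, 0, 0, 0, 0.6, 0, 0, 0.015, 0, 0, 0, 0.6, 0, 0, 0.01, 0, 0, 0, 0.6, 0, 0, 0.006, 0, 0, 0, 0.6, 0, 0, 0, 0, 0, 0, 0.6, 0, 0, 0, 0, 0, 0, 0.6, 0, 0, 0, 0, 0, 0, 0, 0, 0, 0, 0, 0, 0, 0, 0, 0, 0, 0, 0, 0, 0, 0, 0, 0, 0, 0, 0, 0, 0, 0, 0, 0, 0, 0, 0]
}}

```text
t: 21.6
tcp_pos: [0.4348, -0.4047, 0.0512]
eef_rot: [0.609, 0.793, -0.0, 0.001]
force: [-1.0, -0.2, 5.1]
width: 0.0109
gripper_force: 50.9
```

Run:
```python
from h import *
c,s=np.cos(-.1713),np.sin(-.1713)
go(.603+c*.035,.2267+s*.035,.25,-.1713+np.pi/2)
```

```text
t 21.60 tcp [ 0.4348 -0.4047  0.0512] yaw 1.8308 zax [ 0.001 -0.001 -1.   ] F [-1.  -0.2  5.1] w 0.0109 g 50.9
shift now-axes [ 0.552   0.3568 -0.1995] turn [0.0008 0.0014 0.4313] | shift target-axes [ 0.6508  0.0931 -0.1988]
```

Emit:
{"method": "jog_arm", "body": {
  "moves": [0, 0, -0.02, 0, 0, 0, 0, 0, 0, -0.03, 0, 0, 0, 0, 0, 0, -0.03, 0, 0, 0, 0, 0, 0, -0.03, 0, 0, 0.1078, 0, 0, 0, -0.03, 0, 0, 0.1078, 0, 0, 0, -0.03, 0, 0, 0.1078, 0, 0, 0, -0.03, 0, 0, 0.1078, 0, 0.0362, 0.0052, 0, 0, 0, 0, 0, 0.0362, 0.0052, 0, 0, 0, 0, 0, 0.0362, 0.0052, 0, 0, 0, 0, 0, 0.0362, 0.0052, 0, 0, 0, 0, 0, 0.0362, 0.0052, 0, 0, 0, 0, 0, 0.0362, 0.0052, 0, 0, 0, 0, 0, 0.0362, 0.0052, 0, 0, 0, 0, 0, 0.0362, 0.0052, 0, 0, 0, 0, 0, 0.0362, 0.0052, 0, 0, 0, 0, 0, 0.0362, 0.0052, 0, 0, 0, 0, 0]
}}

```text
t: 23.02
tcp_pos: [0.5474, -0.0544, 0.2501]
eef_rot: [0.765, 0.644, -0.0, -0.0]
force: [0.2, -0.6, -1.9]
width: 0.0112
gripper_force: 50.2
```

Emit:
{"method": "jog_arm", "body": {
  "moves": [0.0362, 0.0052, 0, 0, 0, 0, 0, 0.0362, 0.0052, 0, 0, 0, 0, 0, 0.0362, 0.0052, 0, 0, 0, 0, 0, 0.0362, 0.0052, 0, 0, 0, 0, 0, 0.0362, 0.0052, 0, 0, 0, 0, 0, 0.0362, 0.0052, 0, 0, 0, 0, 0, 0.0362, 0.005, 0, 0, 0, 0, 0, 0.035, 0.005, 0, 0, 0, 0, 0, 0, 0, 0.02, 0, 0, 0, 0, 0, 0, 0.02, 0, 0, 0, 0, 0, 0, 0, 0, 0, 0, 0, 0, 0, 0, 0, 0, 0, 0, 0, 0, 0, 0, 0, 0, 0]
}}

```text
t: 24.1
tcp_pos: [0.6375, 0.2206, 0.211]
eef_rot: [0.765, 0.644, 0.0, 0.0]
force: [0.2, 0.1, -1.9]
width: 0.0113
gripper_force: 50.1
```

Run:
```python
from h import *
c,s=np.cos(-.1713),np.sin(-.1713)
go(.603+c*.036,.2267+s*.036,.0582,-.1713+np.pi/2)
```

```text
t 24.10 tcp [0.6375 0.2206 0.211 ] yaw 1.3992 zax [ 0.001  0.    -1.   ] F [ 0.2  0.1 -1.9] w 0.0113 g 50.1
shift now-axes [1.000e-04 8.000e-04 1.528e-01] turn [ 0.0007 -0.0002 -0.0003] | shift target-axes [1.000e-04 9.000e-04 1.528e-01]
```

Emit:
{"method": "jog_arm", "body": {
  "moves": [0, 0, 0.02, 0, 0, 0, 0, 0, 0, 0.03, 0, 0, 0, 0, 0, 0, 0.03, 0, 0, 0, 0, 0, 0, 0.025, 0, 0, 0, 0, 0, 0, 0.02, 0, 0, 0, 0, 0, 0, 0.012, 0, 0, 0, 0, 0, 0, 0.007, 0, 0, 0, 0, 0, 0, 0.005, 0, 0, 0, 0, 0, 0, 0.004, 0, 0, 0, 0, 0, 0, 0, 0, 0, 0, 0, 0, 0, 0, 0, 0, 0, 0, 0, 0, 0, 0, 0, 0, 0]
}}

```text
t: 25.1
tcp_pos: [0.6355, 0.2216, 0.0603]
eef_rot: [0.765, 0.644, -0.0, -0.001]
force: [-9.4, 0.8, 7.0]
width: 0.0111
gripper_force: 55.6
```

```bash
python3 -c "
from h import *
st()"
```

```text
t 25.10 tcp [0.6355 0.2216 0.0603] yaw 1.3994 zax [-0.002  0.001 -1.   ] F [-9.4  0.8  7. ] w 0.0111 g 55.6
```

Emit:
{"method": "jog_arm", "body": {
  "moves": [0, 0, -0.001, 0, 0, 0, 0.3, 0, 0, 0, 0, 0, 0, 0.3, 0, 0, 0, 0, 0, 0, 0.3, 0, 0, -0.02, 0, 0, 0, 0.3, 0, 0, -0.03, 0, 0, 0, 0.4, 0, 0, -0.04, 0, 0, 0, 0.5, 0, 0, -0.04, 0, 0, 0, 0.6, -0.03, 0, -0.04, 0, 0, 0, 1, -0.03, 0, -0.02, 0, 0, 0, 1, -0.03, 0, -0.02, 0, 0, 0, 1, 0, 0, 0, 0, 0, 0, 1, 0, 0, 0, 0, 0, 0, 1, 0, 0, 0, 0, 0, 0, 1]
}}

```text
t: 26.18
tcp_pos: [0.623, 0.1373, 0.2628]
eef_rot: [0.765, 0.644, 0.001, 0.0]
force: [-0.2, -0.8, -0.7]
width: 0.0855
gripper_force: 0.0
```

Run:
```python
from h import *
look('block1',[.637,.221,-.17],z=.007,save='w6.png',near=.03); look('block1',[.571,.234,-.17],z=.007,near=.03)
im=cv2.imread('pics/w6.png'); cv2.imwrite('pics/w6c.png',cv2.resize(im[20:200,120:370],None,fx=3,fy=3))
imaging.get_image('top'); cal=imaging.get_calibration('top')
for n in ['block1','elbow']: print(n,[(d['confidence'],d['box']) for d in sil(n,'top')])
go(.53,-.285,.26,1.5584-np.pi/2)
```

```text
far [0.566 0.237] 0.93
block1 wrist [ 0.6331  0.2235 -0.1798] iou 0.965 conf 0.78 [247.  89. 293. 132.]
far [0.635 0.225] 0.93
block1 wrist [ 0.5703  0.2359 -0.1715] iou 0.872 conf 0.92 [191.  92. 237. 132.]
block1 [(0.62, [157.8, 155.5, 178.2, 177.9]), (0.6, [145.6, 186.8, 169.3, 208.7])]
elbow [(0.59, [362.6, 222.1, 406.4, 254.8])]
t 26.53 tcp [0.6226 0.1378 0.2607] yaw 1.4006 zax [-0.001 -0.    -1.   ] F [-0.1  0.6  0.2] w 0.0854 g 0.0
shift now-axes [-0.4324 -0.0196  0.0009] turn [-9.000e-04  1.300e-03  1.413e+00] | shift target-axes [-0.0873  0.4239  0.0007]
```

View pics/w6c.png

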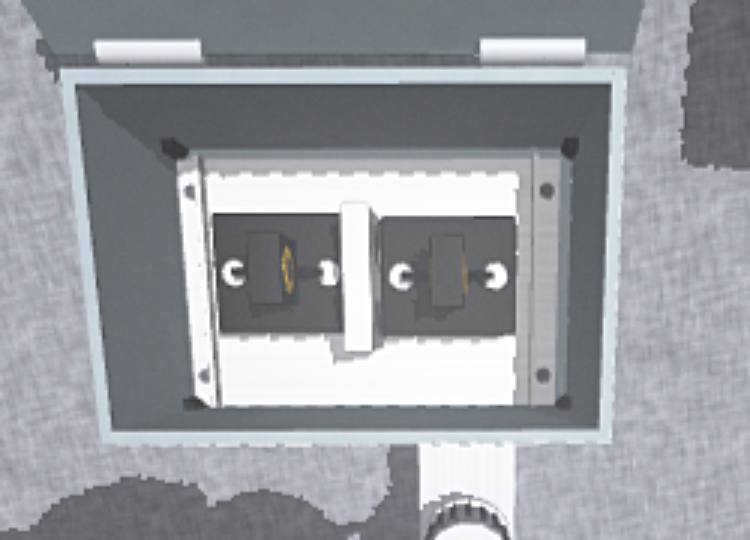

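Both blocks stand upright either side of the web, at (275,270) and (447,275), clear of the ribs. Now the bridge.

Emit:
{"method": "jog_arm", "body": {
  "moves": [-0.0393, -0.0018, 0, 0, 0, 0, 1, -0.0393, -0.0018, 0, 0, 0, 0, 1, -0.0393, -0.0018, 0, 0, 0, 0, 1, -0.0393, -0.0018, 0, 0, 0, 0, 1, -0.0393, -0.0018, 0, 0, 0, 0, 1, -0.0393, -0.0018, 0, 0, 0, 0, 1, -0.0393, -0.0018, 0, 0, 0, 0, 1, -0.0393, -0.0018, 0, 0, 0, 0, 1, -0.0393, -0.0018, 0, 0, 0, 0, 1, -0.0393, -0.0018, 0, 0, 0, 0, 1, -0.0393, -0.0018, 0, 0, 0, 0, 1]
}}

```text
t: 27.45
tcp_pos: [0.5291, -0.287, 0.2614]
eef_rot: [0.765, 0.644, 0.0, -0.0]
force: [-0.3, -0.2, 0.2]
width: 0.0852
gripper_force: 0.0
```

Emit:
{"method": "jog_arm", "body": {
  "moves": [0, 0, 0, 0, 0, 0.1178, 1, 0, 0, 0, 0, 0, 0.1178, 1, 0, 0, 0, 0, 0, 0.1178, 1, 0, 0, 0, 0, 0, 0.1178, 1, 0, 0, 0, 0, 0, 0.1178, 1, 0, 0, 0, 0, 0, 0.1178, 1, 0, 0, 0, 0, 0, 0.1178, 1, 0, 0, 0, 0, 0, 0.1178, 1, 0, 0, 0, 0, 0, 0.1178, 1, 0, 0, 0, 0, 0, 0.1178, 1, 0, 0, 0, 0, 0, 0.1178, 1, 0, 0, 0, 0, 0, 0.1178, 1, 0, 0, 0, 0, 0, 0, 1, 0, 0, 0, 0, 0, 0, 1, 0, 0, 0, 0, 0, 0, 1]
}}

```text
t: 28.7
tcp_pos: [0.5297, -0.2854, 0.2614]
eef_rot: [1.0, -0.006, -0.0, -0.0]
force: [0.5, 0.1, -0.0]
width: 0.0855
gripper_force: 0.0
```

Run:
```python
from h import *
p=look('bridge',[.5907,-.2846,1.56],save='w7.png')
if p: x,y,a=p[0]; go(x,y,.087,a-np.pi/2)
```

```text
far [ 0.313 -0.215] 0.85
bridge wrist [ 0.5909 -0.2843  1.5591] iou 0.990 conf 0.59 [200.  94. 346. 173.]
t 28.80 tcp [ 0.5296 -0.2854  0.2615] yaw -0.0123 zax [-0.  0. -1.] F [-0.8  0.  -0.3] w 0.0854 g 0.0
shift now-axes [ 0.0613 -0.0019  0.1745] turn [-0.0001  0.0002 -0.0006] | shift target-axes [ 0.0612 -0.0019  0.1745]
```

Emit:
{"method": "jog_arm", "body": {
  "moves": [0.0204, -0.001, 0.02, 0, 0, 0, 1, 0.0204, -0.0009, 0.02, 0, 0, 0, 1, 0.0204, 0, 0.02, 0, 0, 0, 1, 0, 0, 0.03, 0, 0, 0, 0.6, 0, 0, 0.03, 0, 0, 0, 0.6, 0, 0, 0.025, 0, 0, 0, 0.6, 0, 0, 0.015, 0, 0, 0, 0.6, 0, 0, 0.009, 0, 0, 0, 0.6, 0, 0, 0.0045, 0, 0, 0, 0.6, 0, 0, 0, 0, 0, 0, 0.6, 0, 0, 0, 0, 0, 0, 0.6, 0, 0, 0, 0, 0, 0, 0, 0, 0, 0, 0, 0, 0, 0, 0, 0, 0, 0, 0, 0, 0, 0, 0, 0, 0, 0, 0, 0, 0, 0, 0, 0, 0, 0, 0],
  "newtons": 80
}}

```text
t: 30.13
tcp_pos: [0.5913, -0.2848, 0.0893]
eef_rot: [1.0, -0.007, 0.001, 0.001]
force: [-0.5, 0.4, 5.1]
width: 0.0079
gripper_force: 80.7
```

Emit:
{"method": "jog_arm", "body": {
  "moves": [0, 0, -0.02, 0, 0, 0, 0, 0, 0, -0.03, 0, 0, 0, 0, 0, 0, -0.03, 0, 0, 0, 0, 0, 0, -0.03, 0, 0, 0, 0, 0, 0, -0.03, 0, 0, 0, 0, 0, 0, -0.03, 0, 0, 0, 0, 0, 0, -0.03, 0, 0, -0.1177, 0, 0, 0, 0, 0, 0, -0.1177, 0, 0, 0, 0, 0, 0, -0.1177, 0, 0, 0, 0, 0, 0, -0.1177, 0, 0, 0, 0, 0, 0, -0.1177, 0, 0, 0, 0, 0, 0, -0.1177, 0, 0, 0, 0, 0, 0, -0.1177, 0, 0, 0, 0, 0, 0, -0.1177, 0, 0, 0, 0, 0, 0, -0.1177, 0, 0, 0, 0, 0, 0, -0.1177, 0, 0, 0, 0, 0, 0, -0.1177, 0, 0, 0, 0, 0, 0, -0.1177, 0, 0, 0, 0, 0, 0, 0, 0]
}}

```text
t: 31.72
tcp_pos: [0.5904, -0.2843, 0.2874]
eef_rot: [0.765, 0.644, -0.0, -0.001]
force: [-0.5, 1.2, -1.9]
width: 0.0082
gripper_force: 79.9
```

Run:
```python
from h import *
go(.603,.2267,.29,1.3995); look('bridge',[.59,-.285,-.171],z=.2)
```

```text
t 31.72 tcp [ 0.5904 -0.2843  0.2874] yaw 1.4003 zax [-0.001  0.001 -1.   ] F [-0.5  1.2 -1.9] w 0.0082 g 79.9
shift now-axes [ 0.5057 -0.0743 -0.0023] turn [-0.0013 -0.0004  0.0008] | shift target-axes [ 0.5057 -0.0747 -0.0026]
bridge wrist [ 0.5912 -0.2842 -0.1698] iou 0.716 conf 0.84 [127. 176. 424. 320.]
far [ 0.442 -0.214] 0.76
```

Emit:
{"method": "jog_arm", "body": {
  "moves": [0.0361, -0.0053, 0, 0, 0, 0, 0, 0.0361, -0.0053, 0, 0, 0, 0, 0, 0.0361, -0.0053, 0, 0, 0, 0, 0, 0.0361, -0.0053, 0, 0, 0, 0, 0, 0.0361, -0.0053, 0, 0, 0, 0, 0, 0.0361, -0.0053, 0, 0, 0, 0, 0, 0.0361, -0.0053, 0, 0, 0, 0, 0, 0.0361, -0.0053, 0, 0, 0, 0, 0, 0.0361, -0.0053, 0, 0, 0, 0, 0, 0.0361, -0.0053, 0, 0, 0, 0, 0, 0.0361, -0.0053, 0, 0, 0, 0, 0, 0.0361, -0.0053, 0, 0, 0, 0, 0, 0.0361, -0.0053, 0, 0, 0, 0, 0, 0.0361, -0.0053, 0, 0, 0, 0, 0, 0, 0, 0.03, 0, 0, 0, 0, 0, 0, 0.03, 0, 0, 0, 0, 0, 0, 0, 0, 0, 0, 0, 0, 0, 0, 0, 0, 0, 0, 0, 0, 0, 0, 0, 0, 0]
}}

```text
t: 33.4
tcp_pos: [0.6052, 0.226, 0.2294]
eef_rot: [0.766, 0.643, 0.001, 0.0]
force: [0.8, 0.1, -0.7]
width: 0.0076
gripper_force: 79.8
```

Run:
```python
from h import *
go(.603,.2267,.0963,1.3995); im=imaging.get_image('wrist'); cv2.imwrite('pics/w8.png',im)
```

```text
t 33.40 tcp [0.6052 0.226  0.2294] yaw 1.3968 zax [ 0.002  0.    -1.   ] F [ 0.8  0.1 -0.7] w 0.0076 g 79.8
shift now-axes [ 0.0002 -0.0026  0.1331] turn [ 0.0018 -0.0007 -0.0027] | shift target-axes [ 0.0003 -0.0023  0.1331]
```

View pics/w8.png

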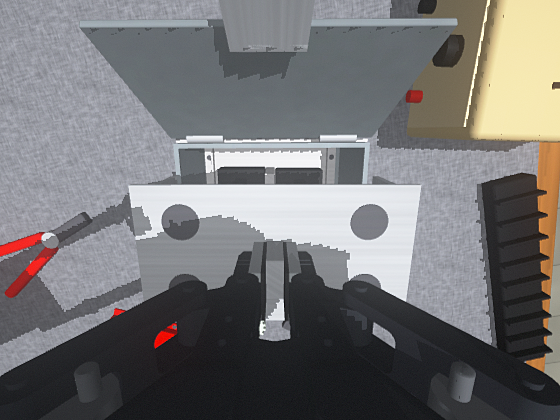

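The bridge (129–420, row 185) is square with the case rim (175–369, row 145) and centred to about 2 mm. Lowering it.

Emit:
{"method": "jog_arm", "body": {
  "moves": [0, -0.002, 0.02, 0, 0, -0.001, 0, 0, 0, 0.025, 0, 0, 0, 0, 0, 0, 0.025, 0, 0, 0, 0, 0, 0, 0.02, 0, 0, 0, 0, 0, 0, 0.015, 0, 0, 0, 0, 0, 0, 0.01, 0, 0, 0, 0, 0, 0, 0.006, 0, 0, 0, 0, 0, 0, 0.004, 0, 0, 0, 0, 0, 0, 0, 0, 0, 0, 0, 0, 0, 0, 0, 0, 0, 0, 0, 0, 0.004, 0, 0, 0, 0, 0, 0, 0.003, 0, 0, 0, 0, 0, 0, 0, 0, 0, 0, 0, 0, 0, 0, 0, 0, 0, 0]
}}

```text
t: 34.62
tcp_pos: [0.6028, 0.2266, 0.0964]
eef_rot: [0.765, 0.644, 0.0, 0.0]
force: [0.7, 0.3, -0.6]
width: 0.008
gripper_force: 80.1
```

Run:
```python
from h import *
go(.603,.2267,.0963,1.3995)
```

```text
t 34.62 tcp [0.6028 0.2266 0.0964] yaw 1.3994 zax [ 0.001  0.    -1.   ] F [ 0.7  0.3 -0.6] w 0.0080 g 80.1
shift now-axes [0.0002 0.0002 0.0001] turn [ 0.001  -0.0003 -0.0001] | shift target-axes [0.0002 0.0002 0.0001]
```

Emit:
{"method": "jog_arm", "body": {
  "moves": [0, 0, 0.001, 0, 0, 0, 0, 0, 0, 0, 0, 0, 0, 0.3, 0, 0, 0, 0, 0, 0, 0.3, 0, 0, 0, 0, 0, 0, 0.3, 0, 0, -0.02, 0, 0, 0, 0.3, 0, 0, -0.03, 0, 0, 0, 0.4, 0, 0, -0.04, 0, 0, 0, 0.5, 0, 0, -0.04, 0, 0, 0, 0.6, -0.03, 0, -0.03, 0, 0, 0, 1, -0.03, 0, -0.01, 0, 0, 0, 1, -0.03, 0, 0, 0, 0, 0, 1, 0, 0, 0, 0, 0, 0, 1, 0, 0, 0, 0, 0, 0, 1, 0, 0, 0, 0, 0, 0, 1]
}}

```text
t: 35.78
tcp_pos: [0.5871, 0.1386, 0.2642]
eef_rot: [0.765, 0.644, 0.0, -0.0]
force: [-0.1, 0.0, -0.3]
width: 0.0851
gripper_force: 0.0
```

Run:
```python
from h import *
for z in (.007,.02): look('bridge',[.603,.2265,-.17],z=z)
look('elbow',[.4525,-.2865,-.5],cam='top'); c=imaging.get_calibration('top')
d=max(sil('elbow','top'),key=lambda d:d['confidence']); print(fit('elbow',d['pixels'],c,[.4525,-.2865,0.]))
st()
```

```text
bridge wrist [ 0.6035  0.2259 -0.1717] iou 0.987 conf 0.87 [201.  65. 352. 146.]
far [ 0.268 -0.161] 0.84
bridge wrist [ 0.604   0.2244 -0.1801] iou 0.928 conf 0.84 [197.  63. 352. 147.]
far [ 0.277 -0.147] 0.55
elbow top [ 0.452  -0.2861 -0.5229] iou 0.917 conf 0.74 [364. 222. 405. 257.]
(array([ 0.45199917, -0.28614954, -0.52026727]), np.float64(0.9167859001040581))
t 36.13 tcp [0.5871 0.139  0.2641] yaw 1.4004 zax [-0.001 -0.    -1.   ] F [ 0.3 -0.7 -1. ] w 0.0854 g 0.0
```

Run:
```python
from h import *
go(.42,-.345,.21,1.05)
```

```text
t 36.13 tcp [0.5871 0.139  0.2641] yaw 1.4004 zax [-0.001 -0.    -1.   ] F [ 0.3 -0.7 -1. ] w 0.0854 g 0.0
shift now-axes [-0.5053 -0.0826  0.0543] turn [-6.000e-04  3.000e-04  3.504e-01] | shift target-axes [-0.503   0.0959  0.0541]
```

Emit:
{"method": "jog_arm", "body": {
  "moves": [-0.0361, -0.0059, 0.0038, 0, 0, 0, 1, -0.0361, -0.0059, 0.0038, 0, 0, 0, 1, -0.0361, -0.0059, 0.0038, 0, 0, 0, 1, -0.0361, -0.0059, 0.0038, 0, 0, 0, 1, -0.0361, -0.0059, 0.0038, 0, 0, 0, 1, -0.0361, -0.0059, 0.0038, 0, 0, 0, 1, -0.0361, -0.0059, 0.0038, 0, 0, 0, 1, -0.0361, -0.0059, 0.0038, 0, 0, 0, 1, -0.0361, -0.0059, 0.0038, 0, 0, 0, 1, -0.0361, -0.0059, 0.0038, 0, 0, 0, 1, -0.0361, -0.0059, 0.0038, 0, 0, 0, 1, -0.0361, -0.0059, 0.0038, 0, 0, 0, 1, -0.0361, -0.0059, 0.0038, 0, 0, 0, 1, -0.0361, -0.0059, 0.0038, 0, 0, 0, 1, 0, 0, 0, 0, 0, 0.1168, 1, 0, 0, 0, 0, 0, 0.1168, 1, 0, 0, 0, 0, 0, 0.1168, 1, 0, 0, 0, 0, 0, 0, 1, 0, 0, 0, 0, 0, 0, 1, 0, 0, 0, 0, 0, 0, 1]
}}

```text
t: 37.8
tcp_pos: [0.4198, -0.3454, 0.2114]
eef_rot: [0.865, 0.502, -0.0, 0.0]
force: [-0.2, 0.4, 0.7]
width: 0.0851
gripper_force: 0.0
```

Run:
```python
from h import *
p=look('elbow',[.452,-.286,-.52],save='w9.png')
x,y,a=p[0]; c,s=np.cos(a),np.sin(a); go(x+.026*c,y+.026*s,.0235,a+np.pi/2)
```

```text
elbow wrist [ 0.4529 -0.2856 -0.5164] iou 0.963 conf 0.96 [236.  93. 310. 165.]
t 37.90 tcp [ 0.4198 -0.3453  0.2114] yaw 1.0511 zax [ 0. -0. -1.] F [-0.5 -0.4  1.1] w 0.0856 g 0.0
shift now-axes [0.0684 0.0251 0.1879] turn [ 0.0002  0.0001 -0.0033] | shift target-axes [0.0683 0.0253 0.1879]
```

View pics/w9.png

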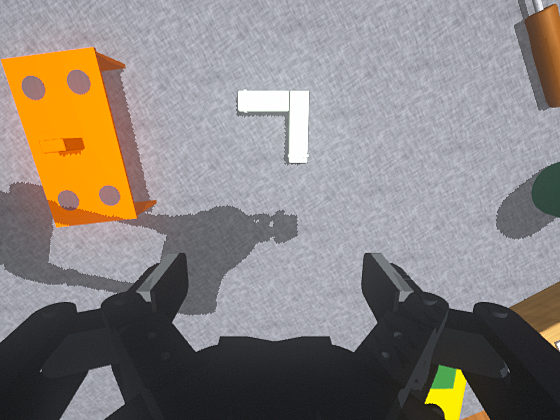

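The elbow is at (273,127). Its long arm is to the right (tool +y) and its short arm runs along the top, as fitted. Grasping the long arm.

Emit:
{"method": "jog_arm", "body": {
  "moves": [0.0228, 0.0084, 0.02, 0, 0, 0, 1, 0.0228, 0.0084, 0.02, 0, 0, 0, 1, 0.0228, 0.0084, 0.02, 0, 0, 0, 1, 0, 0, 0.03, 0, 0, 0, 0.6, 0, 0, 0.03, 0, 0, 0, 0.6, 0, 0, 0.03, 0, 0, 0, 0.6, 0, 0, 0.02, 0, 0, 0, 0.6, 0, 0, 0.01, 0, 0, 0, 0.6, 0, 0, 0.0075, 0, 0, 0, 0.6, 0, 0, 0, 0, 0, 0, 0.6, 0, 0, 0, 0, 0, 0, 0.6, 0, 0, 0, 0, 0, 0, 0, 0, 0, 0, 0, 0, 0, 0, 0, 0, 0, 0, 0, 0, 0, 0, 0, 0, 0, 0, 0, 0, 0, 0, 0, 0, 0, 0, 0],
  "newtons": 40
}}

```text
t: 39.23
tcp_pos: [0.4762, -0.2995, 0.0253]
eef_rot: [0.866, 0.501, 0.0, 0.001]
force: [-0.2, 0.2, 6.3]
width: 0.0189
gripper_force: 40.3
```

Run:
```python
from h import *
c,s=np.cos(-.1717),np.sin(-.1717)
go(.6033+c*.040,.2262+s*.040,.25,-.1717+np.pi/2)
```

```text
t 39.23 tcp [ 0.4762 -0.2995  0.0253] yaw 1.0491 zax [ 0.002 -0.002 -1.   ] F [-0.2  0.2  6.3] w 0.0189 g 40.3
shift now-axes [ 0.5327 -0.1137 -0.2253] turn [ 0.0026  0.001  -0.35  ] | shift target-axes [ 0.5397  0.0754 -0.2247]
```

Emit:
{"method": "jog_arm", "body": {
  "moves": [0, 0, -0.02, 0, 0, 0, 0, 0, 0, -0.03, 0, 0, 0, 0, 0, 0, -0.035, 0, 0, 0, 0, 0, 0, -0.035, 0, 0, 0, 0, 0, 0, -0.035, 0, 0, -0.1167, 0, 0, 0, -0.035, 0, 0, -0.1167, 0, 0, 0, -0.035, 0, 0, -0.1166, 0, 0.036, 0.005, 0, 0, 0, 0, 0, 0.036, 0.005, 0, 0, 0, 0, 0, 0.036, 0.005, 0, 0, 0, 0, 0, 0.036, 0.005, 0, 0, 0, 0, 0, 0.036, 0.005, 0, 0, 0, 0, 0, 0.036, 0.005, 0, 0, 0, 0, 0, 0.036, 0.005, 0, 0, 0, 0, 0, 0.036, 0.005, 0, 0, 0, 0, 0, 0.036, 0.005, 0, 0, 0, 0, 0, 0.036, 0.005, 0, 0, 0, 0, 0, 0.036, 0.005, 0, 0, 0, 0, 0, 0.036, 0.005, 0, 0, 0, 0, 0]
}}

```text
t: 40.82
tcp_pos: [0.6084, 0.1183, 0.2489]
eef_rot: [0.765, 0.644, -0.0, 0.0]
force: [-0.2, -0.1, -0.2]
width: 0.019
gripper_force: 39.4
```

Emit:
{"method": "jog_arm", "body": {
  "moves": [0.036, 0.005, 0, 0, 0, 0, 0, 0.036, 0.005, 0, 0, 0, 0, 0, 0.036, 0.005, 0, 0, 0, 0, 0, 0, 0, 0.03, 0, 0, 0, 0, 0, 0, 0.02, 0, 0, 0, 0, 0, 0, 0, 0, 0, 0, 0, 0, 0, 0, 0, 0, 0, 0, 0, 0, 0, 0, 0, 0, 0]
}}

```text
t: 41.48
tcp_pos: [0.6423, 0.2202, 0.2]
eef_rot: [0.765, 0.644, 0.001, 0.0]
force: [0.1, -0.4, 0.2]
width: 0.0192
gripper_force: 39.3
```

Run:
```python
from h import *
c,s=np.cos(-.1717),np.sin(-.1717)
go(.6033+c*.040,.2262+s*.040,.0955,-.1717+np.pi/2)
look('elbow',[.6033+c*.014,.2262+s*.014,-.17],z=.175,near=.15)
```

```text
t 41.48 tcp [0.6423 0.2202 0.2   ] yaw 1.3985 zax [ 0.002  0.    -1.   ] F [ 0.1 -0.4  0.2] w 0.0192 g 39.3
shift now-axes [-0.0008  0.0004  0.1045] turn [ 0.0016 -0.0005 -0.0006] | shift target-axes [-0.0007  0.0006  0.1045]
elbow wrist [ 0.6176  0.2246 -0.1674] iou 0.951 conf 0.80 [134. 192. 296. 337.]
```

Emit:
{"method": "jog_arm", "body": {
  "moves": [0, 0, 0.02, 0, 0, 0, 0, 0, 0, 0.03, 0, 0, 0, 0, 0, 0, 0.025, 0, 0, 0, 0, 0, 0, 0.012, 0, 0, 0, 0, 0, 0, 0.006, 0, 0, 0, 0, 0, 0, 0.004, 0, 0, 0, 0, 0, 0, 0.0035, 0, 0, 0, 0, 0, 0, 0.003, 0, 0, 0, 0, 0, 0, 0.001, 0, 0, 0, 0, 0, 0, 0, 0, 0, 0, 0, 0, 0, 0, 0, 0, 0, 0, 0, 0, 0, 0, 0, 0, 0]
}}

```text
t: 42.58
tcp_pos: [0.6424, 0.2206, 0.0953]
eef_rot: [0.765, 0.644, 0.001, 0.001]
force: [0.5, 0.9, 2.0]
width: 0.0193
gripper_force: 39.8
```

Emit:
{"method": "jog_arm", "body": {
  "moves": [0, 0, 0, 0, 0, 0, 0.33, 0, 0, 0, 0, 0, 0, 0.33, 0, 0, 0, 0, 0, 0, 0.33, 0, 0, 0, 0, 0, 0, 0.33, 0, 0, -0.01, 0, 0, 0, 0.33, 0, 0, -0.02, 0, 0, 0, 0.33, 0, 0, -0.03, 0, 0, 0, 0.4, 0, 0, -0.03, 0, 0, 0, 0.5, -0.03, 0, -0.03, 0, 0, 0, 0.5, -0.03, 0, -0.02, 0, 0, 0, 1, -0.03, 0, -0.02, 0, 0, 0, 1, 0, 0, 0, 0, 0, 0, 1, 0, 0, 0, 0, 0, 0, 1, 0, 0, 0, 0, 0, 0, 1]
}}

```text
t: 43.75
tcp_pos: [0.6262, 0.1325, 0.254]
eef_rot: [0.765, 0.644, 0.0, -0.0]
force: [0.1, 0.1, -0.5]
width: 0.0855
gripper_force: 0.0
```

Run:
```python
from h import *
st()
for z in (.07,.08): look('elbow',[.6176,.2246,-.17],z=z,save='w10.png')
look('bridge',[.6035,.226,-.17],z=.007)
im=cv2.imread('pics/w10.png'); cv2.imwrite('pics/w10c.png',cv2.resize(im[20:200,130:380],None,fx=3,fy=3))
```

```text
t 43.75 tcp [0.6262 0.1325 0.254 ] yaw 1.3985 zax [ 0.     0.001 -1.   ] F [ 0.1  0.1 -0.5] w 0.0855 g 0.0
elbow wrist [ 0.6177  0.2252 -0.1712] iou 0.966 conf 0.82 [206.  62. 289. 145.]
far [0.618 0.114] 0.66
elbow wrist [ 0.6178  0.2237 -0.1797] iou 0.912 conf 0.79 [206.  58. 290. 144.]
far [ 0.291 -0.151] 0.74
bridge wrist [ 0.6035  0.2262 -0.1727] iou 0.740 conf 0.65 [158.  62. 313. 148.]
```

View pics/w10c.png

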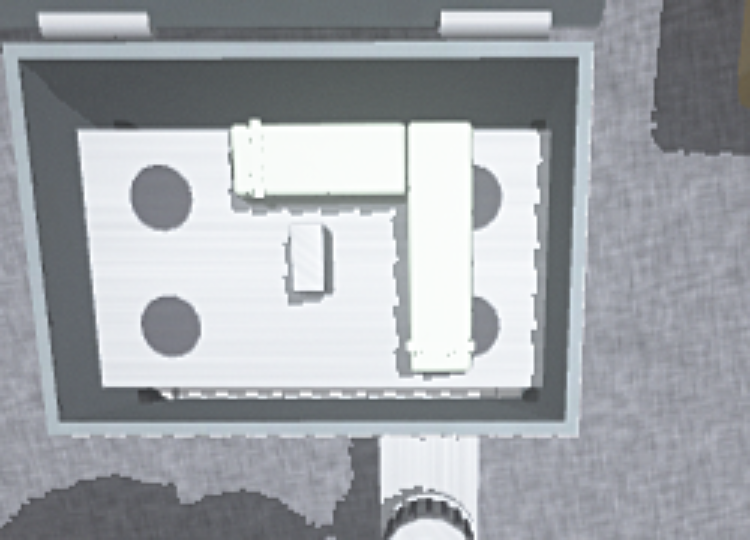

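The elbow lies flat on the bridge plate around the fin, at (340,200)–(440,370) in the crop. Next is the lid, so I first check the clearance to the toaster behind it.

Run:
```python
from h import *
ct=imaging.get_calibration('top'); cs=imaging.get_calibration('side')
for u,v in [(48,190),(48,120),(48,260),(18,190)]: print('top',(u,v),[ray(u,v,ct,z).round(3)[:2] for z in (0,.1,.15,.2)])
for u,v in [(235,158),(207,105),(210,145)]: print('side',(u,v),[ray(u,v,cs,z).round(3)[:2] for z in (0,.1,.15,.2)])
imaging.get_image('top'); d=sil('case','top')[0]
print(fit_case([(d['pixels'].astype(float),ct)],[.603,.2265,-.17,2.05]),d['box'])
p=case_hulls([.603,.2265,-.171,2.05])[5]; print(p.round(3))
A=-.1713;c,s=np.cos(A),np.sin(A); W=lambda X,Y:(.603+c*X-s*Y,.2265+s*X+c*Y)
print(W(-.05,.14)); go(*W(-.055,.14),.28,1.3995)
```

```text
top (48, 190) [array([0.593, 0.515]), array([0.569, 0.453]), array([0.557, 0.422]), array([0.545, 0.392])]
top (48, 120) [array([0.773, 0.532]), array([0.731, 0.469]), array([0.709, 0.437]), array([0.688, 0.405])]
top (48, 260) [array([0.424, 0.498]), array([0.418, 0.438]), array([0.415, 0.408]), array([0.412, 0.379])]
top (18, 190) [array([0.594, 0.589]), array([0.57, 0.52]), array([0.558, 0.485]), array([0.546, 0.451])]
side (235, 158) [array([0.474, 0.558]), array([0.465, 0.29 ]), array([0.461, 0.156]), array([0.456, 0.022])]
side (207, 105) [array([0.381, 1.275]), array([0.389, 0.876]), array([0.393, 0.676]), array([0.398, 0.477])]
side (210, 145) [array([0.392, 0.703]), array([0.399, 0.409]), array([0.402, 0.261]), array([0.405, 0.114])]
(array([ 0.60182737,  0.21989778, -0.19476724,  2.12569367]), np.float64(0.3299962993139981)) [58.4, 109.9, 215.6, 219.5]
[[0.53  0.299 0.1  ]
 [0.53  0.303 0.098]
 [0.539 0.352 0.203]
 [0.539 0.355 0.201]
 [0.696 0.27  0.1  ]
 [0.697 0.274 0.098]
 [0.705 0.323 0.203]
 [0.706 0.326 0.201]]
(np.float64(0.577596685377228), np.float64(0.37297413289102094))
t 44.15 tcp [0.6263 0.1328 0.2531] yaw 1.3999 zax [-0.001 -0.    -1.   ] F [-0.2  1.2  0.1] w 0.0854 g 0.0
shift now-axes [ 0.2283 -0.0939 -0.0269] turn [-0.0011  0.0004  0.0004] | shift target-axes [ 0.2283 -0.0939 -0.0269]
```

Emit:
{"method": "jog_arm", "body": {
  "moves": [0, -0.02, -0.027, 0, 0, 0, 0, 0, -0.03, 0, 0, 0, 0, 0, 0, -0.03, 0, 0, 0, 0, 0, 0, -0.014, 0, 0, 0, 0, 0, 0.03, 0, 0, 0, 0, 0, 0, 0.035, 0, 0, 0, 0, 0, 0, 0.035, 0, 0, 0, 0, 0, 0, 0.035, 0, 0, 0, 0, 0, 0, 0.035, 0, 0, 0, 0, 0, 0, 0.035, 0, 0, 0, 0, 0, 0, 0.033, 0, 0, 0, 0, 0, 0, 0, 0, 0, 0, 0, 0, 0, 0, 0, 0.03, 0, 0, 0, 0, 0, 0, 0.03, 0, 0, 0, 0, 0, 0, 0.02, 0, 0, 0, 0, 0, 0, 0, 0, 0, 0, 0, 0, 0, 0, 0, 0, 0, 0, 0]
}}

```text
invalid input
```

Run:
```python
from h import *
st(); o=cv2.resize(imaging.get_image('side')[60:230,200:360],None,fx=3,fy=3); t=cv2.resize(imaging.get_image('top')[80:240,30:230],None,fx=1.5,fy=1.5)
c=np.zeros((510,790,3),np.uint8); c[:510,:480]=o; c[:240,485:785]=t; cv2.imwrite('pics/l1.png',c)
```

```text
t 44.15 tcp [0.6263 0.1328 0.2531] yaw 1.3999 zax [-0.001 -0.    -1.   ] F [-0.2  1.2  0.1] w 0.0854 g 0.0
```

View pics/l1.png

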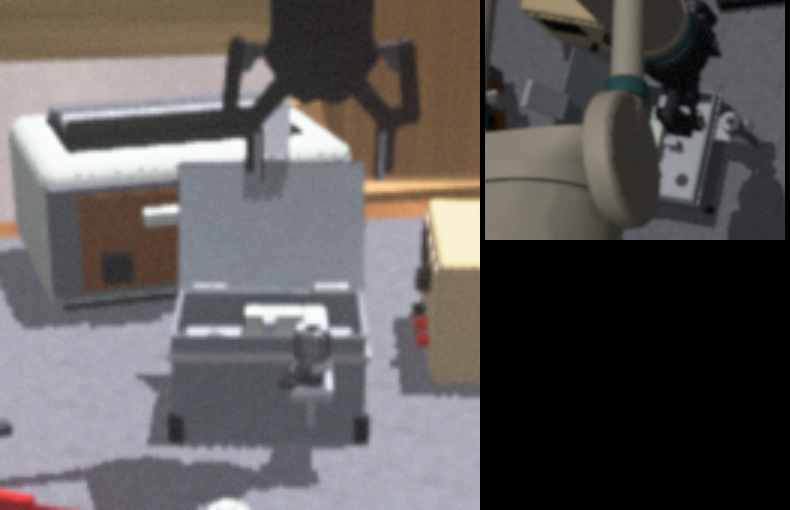

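The side view shows the lid still open, with toaster clearance behind it and the arm not yet moved. I sent a malformed row, so I'll repeat the move.

Emit:
{"method": "jog_arm", "body": {
  "moves": [0, -0.02, -0.027, 0, 0, 0, 0, 0, -0.03, 0, 0, 0, 0, 0, 0, -0.03, 0, 0, 0, 0, 0, 0, -0.014, 0, 0, 0, 0, 0, 0.03, 0, 0, 0, 0, 0, 0, 0.035, 0, 0, 0, 0, 0, 0, 0.035, 0, 0, 0, 0, 0, 0, 0.035, 0, 0, 0, 0, 0, 0, 0.035, 0, 0, 0, 0, 0, 0, 0.035, 0, 0, 0, 0, 0, 0, 0.033, 0, 0, 0, 0, 0, 0, 0, 0, 0, 0, 0, 0, 0, 0, 0, 0.03, 0, 0, 0, 0, 0, 0, 0.03, 0, 0, 0, 0, 0, 0, 0.02, 0, 0, 0, 0, 0, 0, 0, 0, 0, 0, 0, 0]
}}

```text
invalid input
```

```bash
cat >> h.py <<'E'
A=-.1713
def incase():
    s=st(); d=s['tcp_pos']-np.array([.603,.2265,0]); q=R.from_euler('z',-A).apply(d); f=R.from_euler('z',-A).apply(s['force'])
    print('case frame mm',(q*1000).round(1),'F',f.round(1))
def lid(cam='top'):
    cal=imaging.get_calibration(cam); imaging.get_image(cam)
    D=models.silhouettes('lid',cam)
    for d in D[:2]: print(cam,'lid',round(d['confidence'],2),np.array(d['box']).round())
E
python3 -c "
from h import *
incase(); lid('top'); lid('side')"
```

```text
t 44.25 tcp [0.6264 0.1326 0.2534] yaw 1.3995 zax [-0.001 -0.    -1.   ] F [ 0.4 -0.2  0.1] w 0.0853 g 0.0
case frame mm [ 39.1 -88.5 253.4] F [ 0.4 -0.1  0.1]
top lid 0.58 [ 52. 109. 116. 164.]
side lid 0.58 [258.  96. 322. 157.]
```

Emit:
{"method": "jog_arm", "body": {
  "moves": [0, -0.02, -0.027, 0, 0, 0, 0, 0, -0.03, 0, 0, 0, 0, 0, 0, -0.03, 0, 0, 0, 0, 0, 0, -0.014, 0, 0, 0, 0, 0, 0.03, 0, 0, 0, 0, 0, 0, 0.035, 0, 0, 0, 0, 0, 0, 0.035, 0, 0, 0, 0, 0, 0, 0.035, 0, 0, 0, 0, 0, 0, 0.035, 0, 0, 0, 0, 0, 0, 0.035, 0, 0, 0, 0, 0, 0, 0.033, 0, 0, 0, 0, 0, 0, 0, 0, 0, 0, 0, 0, 0, 0, 0, 0.03, 0, 0, 0, 0, 0, 0, 0.03, 0, 0, 0, 0, 0, 0, 0.02, 0, 0, 0, 0, 0, 0, 0, 0, 0, 0, 0, 0, 0, 0, 0, 0, 0, 0]
}}

```text
t: 45.87
tcp_pos: [0.574, 0.3822, 0.1999]
eef_rot: [0.765, 0.644, -0.001, -0.0]
force: [0.3, 0.1, 0.6]
width: 0.0001
gripper_force: 0.0
```

```bash
python3 -c "
from h import *
incase(); lid('top'); lid('side')"
```

```text
t 45.87 tcp [0.574  0.3822 0.1999] yaw 1.3988 zax [-0.002 -0.001 -1.   ] F [0.3 0.1 0.6] w 0.0001 g 0.0
case frame mm [-55.1 148.5 199.9] F [0.3 0.2 0.6]
top lid 0.87 [ 54. 113. 134. 207.]
side lid 0.93 [260.  92. 321. 159.]
```

Emit:
{"method": "jog_arm", "body": {
  "moves": [-0.012, 0, 0, 0, 0, 0, 0, -0.012, 0, 0, 0, 0, 0, 0, -0.012, 0, 0, 0, 0, 0, 0, -0.012, 0, 0, 0, 0, 0, 0, -0.012, 0, 0, 0, 0, 0, 0, -0.012, 0, 0, 0, 0, 0, 0, 0, 0, 0, 0, 0, 0, 0]
}}

```text
t: 46.65
tcp_pos: [0.5618, 0.3088, 0.2016]
eef_rot: [0.766, 0.643, -0.0, 0.001]
force: [1.0, 0.1, -0.6]
width: 0.0004
gripper_force: 0.0
```

```bash
python3 -c "
from h import *
incase(); lid('top'); lid('side')"
```

```text
t 46.65 tcp [0.5618 0.3088 0.2016] yaw 1.3968 zax [ 0.    -0.002 -1.   ] F [ 1.   0.1 -0.6] w 0.0004 g 0.0
case frame mm [-54.6  74.1 201.6] F [ 1.   0.3 -0.6]
top lid 0.63 [ 88. 114. 133. 207.]
side lid 0.68 [259.  98. 321. 157.]
```

Emit:
{"method": "jog_arm", "body": {
  "moves": [-0.0123, 0, -0.004, 0, 0, 0, 0, -0.0123, 0, -0.004, 0, 0, 0, 0, -0.0123, 0, -0.004, 0, 0, 0, 0, -0.0107, 0, 0.0063, 0, 0, 0, 0, -0.0107, 0, 0.0063, 0, 0, 0, 0, -0.0107, 0, 0.0063, 0, 0, 0, 0, 0, 0, 0, 0, 0, 0, 0]
}}

```text
t: 47.43
tcp_pos: [0.5486, 0.2405, 0.1921]
eef_rot: [0.766, 0.643, -0.003, 0.0]
force: [-0.7, -0.4, -0.3]
width: 0.0003
gripper_force: 0.0
```

```bash
python3 -c "
from h import *
incase(); lid('top'); lid('side')"
```

```text
t 47.43 tcp [0.5486 0.2405 0.1921] yaw 1.3974 zax [-0.004 -0.004 -1.   ] F [-0.7 -0.4 -0.3] w 0.0003 g 0.0
case frame mm [-55.9   4.5 192.1] F [-0.6 -0.5 -0.3]
top lid 0.69 [187. 156. 214. 178.]
top lid 0.65 [120. 127. 168. 209.]
side lid 0.85 [255. 127. 323. 158.]
```

Emit:
{"method": "jog_arm", "body": {
  "moves": [-0.0077, 0, 0.01, 0, 0, 0, 0, -0.0077, 0, 0.01, 0, 0, 0, 0, -0.0077, 0, 0.01, 0, 0, 0, 0, -0.0027, 0, 0.0092, 0, 0, 0, 0, -0.0027, 0, 0.0092, 0, 0, 0, 0, -0.0027, 0, 0.0092, 0, 0, 0, 0, 0, 0, 0.005, 0, 0, 0, 0, 0, 0, 0.004, 0, 0, 0, 0, 0, 0, 0, 0, 0, 0, 0, 0]
}}

```text
invalid input
```

```bash
python3 -c "
from h import *
incase(); lid('top'); lid('side')"
```

```text
t 47.63 tcp [0.5502 0.2436 0.1935] yaw 1.3988 zax [-0.001 -0.001 -1.   ] F [ 0.1 -0.9  0.6] w 0.0001 g 0.0
case frame mm [-55.    7.8 193.5] F [ 0.2 -0.9  0.6]
side lid 0.96 [256. 130. 322. 157.]
```

Emit:
{"method": "jog_arm", "body": {
  "moves": [-0.0077, 0, 0.01, 0, 0, 0, 0, -0.0077, 0, 0.01, 0, 0, 0, 0, -0.0077, 0, 0.01, 0, 0, 0, 0, -0.0027, 0, 0.0092, 0, 0, 0, 0, -0.0027, 0, 0.0092, 0, 0, 0, 0, -0.0027, 0, 0.0092, 0, 0, 0, 0, 0, 0, 0.005, 0, 0, 0, 0, 0, 0, 0.003, 0, 0, 0, 0]
}}

```text
t: 48.5
tcp_pos: [0.5444, 0.2129, 0.1271]
eef_rot: [0.765, 0.644, -0.001, -0.0]
force: [-0.4, -0.5, 0.4]
width: 0.0003
gripper_force: 0.5
```

Emit:
{"method": "jog_arm", "body": {
  "moves": [0, 0, 0.001, 0, 0, 0, 0, 0, 0, 0, 0, 0, 0, 0]
}}

```text
t: 48.67
tcp_pos: [0.5447, 0.2133, 0.1268]
eef_rot: [0.765, 0.644, -0.0, -0.0]
force: [0.2, 0.1, -0.2]
width: -0.0001
gripper_force: 0.0
```

```bash
python3 -c "
from h import *
incase(); lid('side')"
```

```text
t 48.67 tcp [0.5447 0.2133 0.1268] yaw 1.3991 zax [-0.001 -0.    -1.   ] F [ 0.2  0.1 -0.2] w -0.0001 g 0.0
case frame mm [-55.2 -22.9 126.8] F [ 0.2  0.2 -0.2]
side lid 0.92 [254. 156. 320. 188.]
```

Emit:
{"method": "jog_arm", "body": {
  "moves": [0, 0, 0.002, 0, 0, 0, 0, 0, 0, 0.001, 0, 0, 0, 0, 0, 0, 0, 0, 0, 0, 0, 0, 0, 0, 0, 0, 0, 0]
}}

```text
t: 49.1
tcp_pos: [0.5455, 0.2135, 0.126]
eef_rot: [0.765, 0.644, 0.001, 0.0]
force: [-1.5, 0.1, 7.5]
width: -0.0001
gripper_force: 3.7
```

Emit:
{"method": "jog_arm", "body": {
  "moves": [0, 0, 0.001, 0, 0, 0, 0, 0, 0, 0, 0, 0, 0, 0]
}}

```text
t: 49.27
tcp_pos: [0.5455, 0.2135, 0.1259]
eef_rot: [0.765, 0.644, 0.001, 0.0]
force: [-3.4, -0.4, 12.7]
width: 0.0
gripper_force: 6.2
```

The lid is shut: the tips stop at z ≈ 0.104 and meet stiff resistance. Now I measure the collar.

```bash
cat >> h.py <<'E'
W=lambda X,Y:(.603+np.cos(A)*X-np.sin(A)*Y,.2265+np.sin(A)*X+np.cos(A)*Y)
E
python3 -c "
from h import *
print(W(.036,-.09)); go(*W(.079,-.141),.24,2.10)"
```

```text
(np.float64(0.6231313919605913), np.float64(0.13168055548713103))
t 49.27 tcp [0.5455 0.2135 0.1259] yaw 1.3991 zax [ 0.002  0.001 -1.   ] F [-3.4 -0.4 12.7] w 0.0000 g 6.2
shift now-axes [-0.1182  0.1337 -0.1139] turn [ 2.600e-03 -3.000e-04 -7.009e-01] | shift target-axes [-0.1765  0.0257 -0.1141]
```

Emit:
{"method": "jog_arm", "body": {
  "moves": [0, 0, -0.02, 0, 0, 0, 0, 0, 0, -0.03, 0, 0, 0, 0, 0, 0, -0.035, 0, 0, 0, 0, 0, 0, -0.03, 0, 0, -0.1, 0, 0, 0, 0, 0, 0, -0.1, 0, 0, 0, 0, 0, 0, -0.1, 0, 0, 0, 0, 0, 0, -0.1, 0, 0, 0, 0, 0, 0, -0.1, 0, 0, 0, 0, 0, 0, -0.1, 0, 0, 0, 0, 0, 0, -0.1, 0, -0.0294, 0.0043, 0, 0, 0, 0, 0.5, -0.0294, 0.0043, 0, 0, 0, 0, 0.5, -0.0294, 0.0043, 0, 0, 0, 0, 0.5, -0.0294, 0.0043, 0, 0, 0, 0, 0.5, -0.0294, 0.0043, 0, 0, 0, 0, 0.5, -0.0294, 0.0043, 0, 0, 0, 0, 0.5, 0, 0, 0, 0, 0, 0, 0.5, 0, 0, 0, 0, 0, 0, 0.5, 0, 0, 0, 0, 0, 0, 0.5]
}}

```text
t: 50.85
tcp_pos: [0.6558, 0.0741, 0.2381]
eef_rot: [0.498, 0.867, 0.0, -0.001]
force: [0.1, 0.4, 0.7]
width: 0.0426
gripper_force: 0.0
```

Run:
```python
from h import *
incase(); cal=imaging.get_calibration('wrist'); imaging.get_image('wrist')
def model(x,y,turn):
    t=np.linspace(0,6.28,24); C=np.c_[x+.014*np.cos(t),y+.014*np.sin(t)]; m=np.zeros((420,560),np.uint8)
    H=[np.r_[np.c_[C,C[:,0]*0+.093],np.c_[C,C[:,0]*0+.122]]]
    a=A+np.pi+np.radians(75)-turn
    B=np.array([[i,j,k] for i in (0,.048) for j in (-.006,.006) for k in (.087,.094)])
    H.append(R.from_euler('z',a).apply(B)+[x,y,0])
    for P in H: cv2.fillConvexPoly(m,cv2.convexHull((proj(P,cal)*16).astype(np.int32)),1,shift=4)
    return m
for n in ('collar_lift','tongue_tip'):
  for d in sil(n,'wrist')[:2]:
    pix=d['pixels']; b=np.array(d['box']); print(n,round(d['confidence'],2),b.round(),ray((b[0]+b[2])/2,(b[1]+b[3])/2,cal,.105)[:2].round(3))
    if np.hypot(*(ray((b[0]+b[2])/2,(b[1]+b[3])/2,cal,.1)[:2]-np.array(W(.03,-.1))))>.06: continue
    f=lambda p:1-(model(*p).astype(bool)&pix).sum()/(model(*p).astype(bool)|pix).sum()
    x0,y0=W(.036,-.09)
    best=min((minimize(f,[x0,y0,t],method='Nelder-Mead',options=dict(initial_simplex=[[x0,y0,t],[x0+.005,y0,t],[x0,y0+.005,t],[x0,y0,t+.15]])) for t in (0,.15,.3)),key=lambda o:o.fun); print(best.x.round(4),1-best.fun)
imaging.get_image('side'); print([ (d['confidence'],d['box']) for d in sil('lid','side')])
go(x0,y0,.124,2.10)
```

```text
t 50.85 tcp [0.6558 0.0741 0.2381] yaw 2.0986 zax [-0.001  0.001 -1.   ] F [0.1 0.4 0.7] w 0.0426 g 0.0
case frame mm [  78.  -141.2  238.1] F [0.1 0.4 0.7]
collar_lift 0.63 [226. 111. 299. 159.] [0.617 0.123]
[0.6246 0.1329 0.2004] 0.9750608272506083
collar_lift 0.33 [198.   0. 450. 136.] [0.634 0.193]
tongue_tip 0.9 [226. 109. 298. 154.] [0.615 0.125]
[0.6246 0.1332 0.1915] 0.9551401869158879
[(0.9, [257.6, 153.9, 322.7, 187.2]), (0.61, [291.4, 166.0, 309.8, 191.2])]
t 51.10 tcp [0.6557 0.0748 0.2387] yaw 2.1003 zax [ 0.  0. -1.] F [-0.  -1.   0.2] w 0.0430 g 0.0
shift now-axes [0.0656 0.0006 0.1147] turn [0.0003 0.     0.0003] | shift target-axes [0.0655 0.0006 0.1147]
```

Emit:
{"method": "jog_arm", "body": {
  "moves": [0.022, 0.0007, 0.01, 0, 0, 0, 0.55, 0.022, 0.0007, 0.01, 0, 0, 0, 0.55, 0.022, 0.0007, 0.01, 0, 0, 0, 0.55, 0, 0, 0.02, 0, 0, 0, 0.55, 0, 0, 0.02, 0, 0, 0, 0.55, 0, 0, 0.02, 0, 0, 0, 0.55, 0, 0, 0.015, 0, 0, 0, 0.55, 0, 0, 0.0095, 0, 0, 0, 0.55, 0, 0, 0, 0, 0, 0, 0.55, 0, 0, 0, 0, 0, 0, 0.55]
}}

```text
t: 51.93
tcp_pos: [0.6247, 0.1322, 0.1239]
eef_rot: [0.498, 0.867, -0.0, -0.0]
force: [-0.8, -0.6, 0.6]
width: 0.0466
gripper_force: 0.0
```

Emit:
{"method": "jog_arm", "body": {
  "moves": [0, 0, 0, 0, 0, 0, 0, 0, 0, 0, 0, 0, 0, 0, 0, 0, 0, 0, 0, 0, 0, 0, 0, 0, 0, 0, 0, 0, 0, 0, 0, 0, 0, 0, 0],
  "newtons": 90
}}

```text
t: 52.35
tcp_pos: [0.6245, 0.1314, 0.1259]
eef_rot: [0.498, 0.867, -0.0, 0.0]
force: [-3.6, -1.8, 5.7]
width: 0.0249
gripper_force: 88.2
```

```bash
python3 -c "
from h import *
incase()"
```

```text
t 52.35 tcp [0.6245 0.1314 0.1259] yaw 2.0991 zax [ 0.001 -0.001 -1.   ] F [-3.6 -1.8  5.7] w 0.0249 g 88.2
case frame mm [ 37.4 -90.1 125.9] F [-3.3 -2.4  5.7]
```

Emit:
{"method": "jog_arm", "body": {
  "moves": [0, 0, -0.004, 0, 0, 0, 0, 0, 0, -0.005, 0, 0, 0, 0, 0, 0, -0.005, 0, 0, 0, 0, 0, 0, -0.003, 0, 0, 0, 0, 0, 0, 0, 0, 0, 0, 0, 0, 0, 0, 0, 0, 0, 0]
}}

```text
t: 52.85
tcp_pos: [0.6245, 0.1315, 0.1401]
eef_rot: [0.498, 0.867, -0.001, -0.0]
force: [0.6, -3.3, -10.0]
width: 0.0249
gripper_force: 89.0
```

```bash
python3 -c "
from h import *
incase()"
```

```text
t 52.85 tcp [0.6245 0.1315 0.1401] yaw 2.0991 zax [-0.001 -0.001 -1.   ] F [  0.6  -3.3 -10. ] w 0.0249 g 89.0
case frame mm [ 37.4 -90.  140.1] F [  1.1  -3.1 -10. ]
```

Emit:
{"method": "jog_arm", "body": {
  "moves": [0, 0, -0.0012, 0, 0, 0, 0, 0, 0, 0, 0, 0, 0.101, 0, 0, 0, 0, 0, 0, 0.101, 0, 0, 0, 0, 0, 0, 0.101, 0, 0, 0, 0, 0, 0, 0.101, 0, 0, 0, 0, 0, 0, 0.101, 0, 0, 0, 0, 0, 0, 0.101, 0, 0, 0, 0, 0, 0, 0.101, 0, 0, 0, 0, 0, 0, 0.101, 0, 0, 0, 0, 0, 0, 0.101, 0, 0, 0, 0, 0, 0, 0.101, 0, 0, 0, 0, 0, 0, 0.1, 0, 0, 0, 0, 0, 0, 0, 0, 0, 0, 0, 0, 0, 0, 0]
}}

```text
t: 54.02
tcp_pos: [0.6231, 0.1314, 0.1411]
eef_rot: [0.88, 0.476, -0.002, -0.0]
force: [-4.7, -3.4, -8.7]
width: 0.0247
gripper_force: 88.9
```

```bash
python3 -c "
from h import *
incase(); print(monitor.read_state()['wrist_torque'])"
```

```text
t 54.02 tcp [0.6231 0.1314 0.1411] yaw 0.9916 zax [-0.004 -0.001 -1.   ] F [-4.7 -3.4 -8.7] w 0.0247 g 88.9
case frame mm [ 36.  -90.3 141.1] F [-4.  -4.1 -8.7]
[-0.70646409  0.50929576 -0.02087485]
```

Emit:
{"method": "jog_arm", "body": {
  "moves": [0, 0, 0.003, 0, 0, 0, 0, 0, 0, 0.003, 0, 0, 0, 0, 0, 0, 0.003, 0, 0, 0, 0, 0, 0, 0, 0, 0, 0, 0, 0, 0, 0, 0, 0, 0, 0]
}}

```text
t: 54.43
tcp_pos: [0.6231, 0.1314, 0.1326]
eef_rot: [0.88, 0.476, -0.002, -0.0]
force: [-4.9, -3.9, -6.9]
width: 0.0249
gripper_force: 89.1
```

Emit:
{"method": "jog_arm", "body": {
  "moves": [0, 0, 0, 0, 0, 0, 0.5, 0, 0, 0, 0, 0, 0, 0.5, 0, 0, 0, 0, 0, 0, 0.5, 0, 0, -0.01, 0, 0, 0, 0.5, 0, 0, -0.02, 0, 0, 0, 0.5, 0, 0, -0.03, 0, 0, 0, 0.5, 0, 0, -0.035, 0, 0, 0, 0.5, -0.03, 0, -0.02, 0, 0, 0, 0.5, -0.035, 0, 0, 0, 0, 0, 0.5, 0, 0, 0, 0, 0, 0, 0.5, 0, 0, 0, 0, 0, 0, 0.5, 0, 0, 0, 0, 0, 0, 0.5]
}}

```text
t: 55.43
tcp_pos: [0.5898, 0.0779, 0.2493]
eef_rot: [0.88, 0.474, 0.002, 0.0]
force: [0.2, 0.9, 0.0]
width: 0.0428
gripper_force: 0.0
```

Run:
```python
from h import *
incase(); cal=imaging.get_calibration('wrist'); cv2.imwrite('pics/end.png',imaging.get_image('wrist'))
def model(x,y,turn,l):
    t=np.linspace(0,6.28,24); C=np.c_[x+.014*np.cos(t),y+.014*np.sin(t)]; m=np.zeros((420,560),np.uint8)
    H=[np.r_[np.c_[C,C[:,0]*0+.093+l],np.c_[C,C[:,0]*0+.122+l]]]
    a=A+np.pi+np.radians(75)-turn
    B=np.array([[i,j,k+l] for i in (0,.048) for j in (-.006,.006) for k in (.087,.094)])
    H.append(R.from_euler('z',a).apply(B)+[x,y,0])
    for P in H: cv2.fillConvexPoly(m,cv2.convexHull((proj(P,cal)*16).astype(np.int32)),1,shift=4)
    return m
x0,y0=.6242,.1325
for n in ('collar_lift','tongue_tip','lid_ear'):
  for d in sil(n,'wrist')[:2]:
    pix=d['pixels']; b=np.array(d['box']); print(n,round(d['confidence'],2),b.round())
    if n=='lid_ear' or b[2]-b[0]>130: continue
    for l in (.0,.006,.014):
      f=lambda p:1-(model(*p,l).astype(bool)&pix).sum()/(model(*p,l).astype(bool)|pix).sum()
      o=min((minimize(f,[x0,y0,t],method='Nelder-Mead',options=dict(initial_simplex=[[x0,y0,t],[x0+.005,y0,t],[x0,y0+.005,t],[x0,y0,t+.15]])) for t in (1.,1.25)),key=lambda o:o.fun); print(l,o.x.round(4),round(1-o.fun,3))
```

```text
t 55.43 tcp [0.5898 0.0779 0.2493] yaw 0.9887 zax [ 0.003  0.001 -1.   ] F [0.2 0.9 0. ] w 0.0428 g 0.0
case frame mm [  12.3 -148.7  249.3] F [0.1 1.  0. ]
collar_lift 0.62 [226. 115. 289. 157.]
0.0 [0.6248 0.1329 1.2989] 0.958
0.006 [0.6246 0.1331 1.295 ] 0.966
0.014 [0.6242 0.1331 1.2928] 0.934
tongue_tip 0.67 [223. 110. 290. 158.]
0.0 [0.6244 0.1331 1.2958] 0.97
0.006 [0.6244 0.1329 1.3017] 0.958
0.014 [0.6242 0.1332 1.2851] 0.906
tongue_tip 0.42 [ 61.   0. 307. 172.]
lid_ear 0.72 [ 60.   0. 309. 175.]
```

Run:
```python
from h import *
for cam in ('side','top'):
    cal=imaging.get_calibration(cam); imaging.get_image(cam)
    for d in sil('lid',cam)[:1]:
        pix=d['pixels']; print(cam,'lid',round(d['confidence'],2),np.array(d['box']).round())
        for th in (0,.05,.1,.2):
            m=np.zeros((420,560),np.uint8)
            for P in case_hulls([.603,.2265,A,th])[5:7]: cv2.fillConvexPoly(m,cv2.convexHull(proj(P,cal).round().astype(np.int32)),1)
            m=m>0; print(th,round((m&pix).sum()/(m|pix).sum(),3),end=' ')
        print()
    for n in ('collar_lift','tongue_tip'):
      for d in sil(n,cam)[:1]:
        b=np.array(d['box']); x0,y0=.6244,.1331
        tops=[(l,proj([[x0,y0,.122+l]],cal)[0].round(1)) for l in (0,.006,.014)]; print(cam,n,round(d['confidence'],2),b.round(1),tops)
```

```text
side lid 0.96 [256. 155. 322. 185.]
0 0.812 0.05 0.792 0.1 0.71 0.2 0.538 
side collar_lift 0.63 [294.4 163.1 310.6 183.2] [(0, array([303.6, 168.5])), (0.006, array([303.7, 166.2])), (0.014, array([303.7, 163.1]))]
side tongue_tip 0.71 [285.  165.3 309.9 184.1] [(0, array([303.6, 168.5])), (0.006, array([303.7, 166.2])), (0.014, array([303.7, 163.1]))]
top lid 0.65 [115. 135. 203. 210.]
0 0.543 0.05 0.545 0.1 0.546 0.2 0.554 
top collar_lift 0.51 [191.2 175.9 198.  184.9] [(0, array([192.5, 159.6])), (0.006, array([191.9, 158.7])), (0.014, array([190.9, 157.6]))]
```

```bash
python3 -c "
from h import *
print(r.close_job())"
```

```text
the job is handed in; nothing more can be done
None
```

I packed the case in the order asked, shut the lid, locked the collar and handed the job in; the hand-in gave no pass or fail result. My last readings were lid shut, collar turned to about 1.30 rad and the tongue resting on the ear at roughly 6 mm lift (the lift estimated from camera images only).

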